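Load the flattening fixture and crank its jaw to the red clip

ROBOT

A 7-joint arm with a two-finger parallel gripper is mounted at the origin on a cart in front of the work surface, level with it; the furniture and walls round the work are solid. World frame = base frame: x ahead of the robot, y to its left, z up, the work surface at z = 0. Lengths are in m, angles in rad, forces in N, time in s.
With the tool pointing down it reaches from about 0.425 to 0.875 m from the base axis. Payload 4.7 kg.
Tool frame: the origin (TCP) lies between the finger pads; the fingertips stand 14 mm ahead of it and the grasp point (between the pads) lies 5 mm behind it; z points along the fingers, y is the line along which they close (so a half turn about z gives the same grasp; the last joint's range is limited). The gripper opens to 87 mm and grips with 3 to 60 N. Pads are 19 mm wide; open, the fingers measure 117 mm over their backs; the gripper's body (75 mm by 190 mm) begins 51 mm behind the grasp point.
Start: joints at [-1.333, 0.321, -0.07, 1.45, 0.023, 1.371, -0.057], TCP at [0.144, 0.634, 0.237] pointing down, gripper open.
Joint ranges: [-2.86, 2.86], [-0.3, 2.09], [-1.38, 1.24], [0.06, 2.45], [-1.56, 4.7], [0.09, 2.05], [-2.69, 2.69]. Speed limits (rad/s): [2.57, 2.57, 3.14, 3.14, 3.14, 3.14, 3.14].

INTERFACE

Orientations are given as a rotation vector (axis times angle).
In Python, from bench import get_state, get_image, camera_params, close_job gives the robot as it stands. The module is installed in compiled form; this text tells all that it offers.
- The arm moves only by the tool arm_command, never from a script. Its argument "motion" is a list of rows, each a list of 5 numbers: the finger opening in mm, from 0 to 87, then the shift along the tool's x, y, z in mm, then the turn about the tool's z in degrees. In form: [[gripper, x, y, z, spin], ...]. A call has 1 to 5 rows; each row is the pose to reach, as a shift and turn from the pose commanded when the call began, along the tool's axes at that moment; what a row does not reach only later rows make up. A row lasts 1/12 s, in which the tool goes at most 41.7 mm and 7.16 degrees, less where a joint would pass 70% of its speed; a pose out of reach is approached as far as the arm can. A call with a gripper value outside its range is refused whole. The fingers move at their own pace and stop on an object; "newtons" is the grip in N (left out, the last holds). Time passes only in rows, so rows that repeat a pose let the fingers close. It gives the time, the measured TCP pose, the force, the opening and the grip force at its end, in the units of the state.
- get_state(): the state, without advancing time (a new reading comes with each control period).
- get_image(name): name is "scene" or "top" or "wrist"; returns (picture, depth): 384x512x3 uint8, red, green, blue; 384x512 float32, m along the optical axis (not along the pixel's ray), 0 where there is no reading.
- camera_params(name): a dict with "intrinsics" (3x3 intrinsics, pixels), "D" ([k1, k2, p1, p2, k3] as OpenCV has them; the pictures are not rectified), "extrinsics" (4x4, takes a point from camera to world coordinates). Camera axes: x right, y down, z forward; pixel columns grow to the right and rows downward; lengths in m; the calibration is good to about 2 mm. A picture is of the moment at which its call begins: read the wrist's pose just before it. camera_params takes no time and is no camera call; for the wrist camera it gives the pose at the moment of the call.
- close_job(): hands the job in; it is judged then, once.
The state is a dict: "time": time; "joint_positions": joint angles; "qd": joint speeds; "joint_torque": joint torques, N m; "position": TCP position; "tool_rot": TCP orientation; "ft_force": force on the tool from outside, world axes, zero at the start; "torque": the same for the moment, N m; "grip_width": opening from 0.0 (shut) to 1.0 (fully open); "grip_force": force on a finger pad.
Only numpy, scipy, OpenCV 4.12 (cv2) and the standard library are available. Lean on these libraries where they do the work, as an engineer would, in place of code of your own. Each camera call takes 0.05 s, during which the arm holds its last target. There are 200 camera calls.

TASK

Swing the lid of the flat wooden chest right open until it rests on its stop, then lay every wooden blank from the chest down in the bed of the green flattening fixture, side by side between the moving jaw and the fence, each lying on a long face with its long side along the fence. When all the blanks are in, crank the handwheel until the jaw's pointer stands on the red clip on the scale, then swing the empty chest's lid shut again and let go. Leave the brass plane, the cork block and the blue tape where they are.

Things in the scene. Friction and masses are not known exactly. Their poses are not given: they have to be found in the camera images.
- press: green flattening fixture fixed to the bench, 285 x 296 mm. Origin: at bench height, 90 mm before the fence's face, half-way along it; x: away from the robot, towards the fence; y: along the fence. Bed floor 15 mm up; steel fence (face at x = +90 mm, top 33 mm up) at the far side; side rails, inner faces at y = -130 and +130 mm, 30 mm high; gear housing and wheel on the near side
- bed_centre (a point): point on the bed floor at the middle of the space between fence and fully open jaw (press x = +31 mm, y = 0)
- jaw (a joint): travel of the steel jaw towards the fence (m): 0 = fully open, 118 mm from the fence; at most 0.068. The jaw is 30 mm thick, 256 mm long, top 33 mm above the bench; its front face is at press x = -28 mm plus this value. One turn of the wheel moves it 10 mm; it stays where it is left
- wheel (a joint): angle of the handwheel in rad, growing clockwise seen from above, which closes the jaw (1.59 mm of jaw per rad); stays where it is left, light to turn (about 1 N at the knob)
- wheel_axis (a point): point on the handwheel's upright axis at the height of crank_grip (127 mm above the bench). Dark steel wheel, 110 mm across, rim top 97 mm above the bench
- crank_grip (a point): point 30 mm up the axis of the black upright crank knob on the handwheel: 25 mm in diameter, 97 to 147 mm above the bench, 42 mm off the wheel's axis; it spins freely on its pin, so a gripper holding it can keep its direction while going round
- pointer (a point): tip of the pointer (black bar with a red line) on the jaw's right-hand (-y) end, 34 mm above the bench; level with the jaw's front face and moving with it
- mark (a point): middle of the top of the red clip (6 mm wide) that marks the setting on the scale of the right-hand (-y) rail; it stays put. With the pointer on it 56 to 74 mm are left between jaw and fence, more than any blank is wide: nothing is squeezed; the jaw pushes blanks in its way towards the fence
- lid (a joint): opening angle of the chest's lid in rad: 0 = shut, 2.05 = resting on its stop, leaning back past upright. Nearly free hinge: let go below about 1.25 it falls shut, beyond that it falls open onto the stop
- lid_hinge (a point): middle of the lid's hinge axis at the chest's far edge, 21 mm above the bench; y along the hinge, x level, away from the handle. The chest is a fixed wooden tray 200 (x) x 210 (y) mm, floor 10 mm and low rim (6 mm thick) 18 mm above the bench, under a deep lid (top 59 mm above the bench when shut); this point is 100 mm beyond its centre along x
- lid_handle (a point): middle of the brass bar handle on the lid: round bar 11 mm thick, 100 mm long along the hinge's direction, 39 mm clear of the lid's front. Shut, it is on the robot's side of the chest, 51 mm above the bench, 245 mm from the hinge axis along x and 30 mm above it; it turns with the lid about the hinge
- maple_mid (a point): centre of the pale maple blank, 48 x 85 x 36 mm along its x, y, z (y is the long side); about 110 g, may be absent. At the start it lies flat in the chest, on the chest's floor
- rosewood_1_mid (a point): centre of a dark rosewood blank, 40 x 70 x 30 mm along its x, y, z (y is the long side); about 90 g, may be absent; starts flat in the chest
- rosewood_2_mid (a point): centre of the other dark rosewood blank, same size and axes; may be absent; starts flat in the chest
- maple: the maple blank itself (origin: centre of its underside; its axes are turned against its sides, so use point maple_mid)
- rosewood_1: the first rosewood blank itself (use point rosewood_1_mid)
- rosewood_2: the second rosewood blank itself (use point rosewood_2_mid)
- palm_plane: bystander: small brass palm plane, 30 x 78 x 36 mm, on the bench behind the work; origin at its underside
- cork_block: bystander: cork sanding block, 62 x 105 x 30 mm, on the bench behind the work; origin at its underside
- blue_tape: bystander: roll of blue tape, 70 x 58 x 22 mm, on the bench behind the work; origin at its underside

How it is judged:
By the outcome, as a careful person would: the job done as asked, in the order asked, and still so for the second after the job is handed in, with the robot touching nothing.
Of maple, rosewood_1, rosewood_2 only 2 to 3 are there at a start; the rules pass over those that are not, and their reading is None.
At some moment in a run one of maple, rosewood_1, rosewood_2 may be knocked a few centimetres aside while the robot is not near it.
Once in a run the grip may slacken for a moment while it holds something.
It also fails if it takes over 200 s, if anything falls off the work surface, if the arm or the gripper's body presses on something with over 40 N, if the wrist force passes 120 N, or if a joint passes its speed limit or range.

## Working session

There is one attempt and no reset: what is moved stays moved. The work goes in short steps, Python scripts to look and compute and a tool call to move; the robot and the scene stay as the last step left them, time stands still between calls to the robot, and variables do not carry over. Pictures are saved under pics/ and viewed, at most 14 in all, crops included, and the job is handed in when it is done.

Besides the shell and the picture viewer there is one more tool, called after ">>>" as name(argument=value, ...) on one line, values as JSON. arm_command: Moves the arm, as the interface text tells. Its arguments: {"type":"object","properties":{"motion":{"type":"array"},"newtons":{"type":"number"}},"required":["motion"]}

```bash
mkdir -p pics
cat > h.py <<'E'
import numpy as np, cv2
from scipy.spatial.transform import Rotation as R
from bench import get_state, get_image, camera_params
def look(n,f=None):
    p=camera_params(n); im,d=get_image(n)
    if f: cv2.imwrite('pics/'+f,im[:,:,::-1])
    return im,d,p
def world(p,d):
    K,D,T=np.array(p['intrinsics']),np.array(p['D'],float),np.array(p['extrinsics'])
    h,w=d.shape; u,v=np.meshgrid(np.arange(w),np.arange(h))
    n=cv2.undistortPoints(np.stack([u.ravel(),v.ravel()],1).astype(float)[:,None],K,D)[:,0]
    c=np.c_[n,np.ones(len(n))]*d.ravel()[:,None]
    return (c@T[:3,:3].T+T[:3,3]).reshape(h,w,3)
def tool(target):
    s=get_state(); r=R.from_rotvec(s['tool_rot'])
    return r.inv().apply(np.array(target)-s['position'])*1000
E
python3 - <<'E'
from h import *
s=get_state(); print({k:np.round(v,3) for k,v in s.items()}); print(R.from_rotvec(s['tool_rot']).as_matrix().round(3))
for n in('scene','top'):
    im,d,p=look(n,n+'0.png'); np.savez(n+'0.npz',im=im,d=d,W=world(p,d)); print(np.array(p['extrinsics']).round(2))
E
```

```text
{'time': np.float64(0.0), 'joint_positions': array([-1.333,  0.322, -0.07 ,  1.452,  0.023,  1.371, -0.057]), 'qd': array([ 0.001,  0.002,  0.   ,  0.   , -0.   ,  0.   , -0.002]), 'joint_torque': array([-0.0000e+00, -4.9131e+01, -4.0400e-01, -3.1251e+01, -6.4000e-02,
        4.4000e-02,  0.0000e+00]), 'position': array([0.144, 0.633, 0.235]), 'tool_rot': array([-3.510e-01, -3.122e+00,  3.000e-03]), 'ft_force': array([ 0.783, -0.477, -0.203]), 'torque': array([ 0.054, -0.016, -0.015]), 'grip_force': np.float64(0.0), 'grip_width': np.float64(1.0)}
[[-0.975  0.222 -0.   ]
 [ 0.222  0.975 -0.002]
 [-0.    -0.002 -1.   ]]
[[ 0.39  0.61 -0.69  1.39]
 [ 0.92 -0.25  0.3  -0.36]
 [ 0.01 -0.75 -0.66  0.89]
 [ 0.    0.    0.    1.  ]]
[[-0.01 -0.99  0.13  0.44]
 [-1.    0.01 -0.01  0.  ]
 [ 0.01 -0.13 -0.99  1.3 ]
 [ 0.    0.    0.    1.  ]]
```

View pics/top0.png

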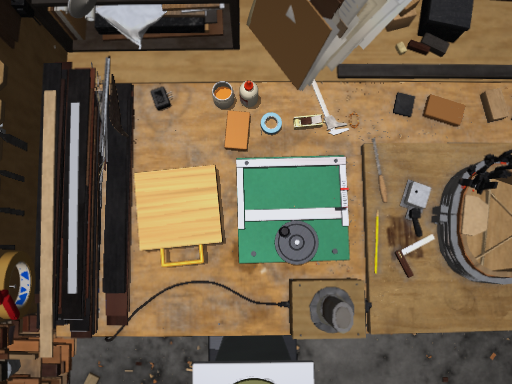

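View pics/scene0.png

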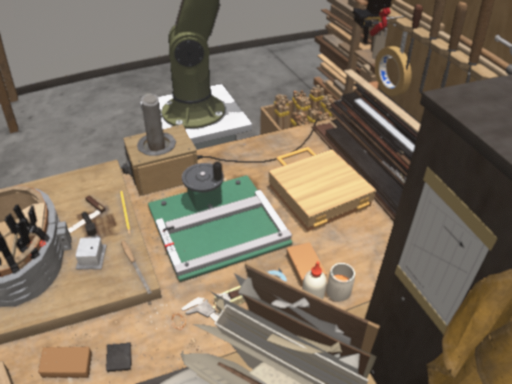

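Top view: green fixture with fence at rows ~160, jaw at row ~215, wheel at (297,242), knob (284,231), red clip (344,190). Shut chest at (178,207) with handle bar at about (183,264).

Run:
```python
from h import *
z=np.load('top0.npz'); W=z['W']; im=z['im']
for n,u,v in [('fenceL',242,163),('fenceR',340,160),('jawL',250,215),('jawR',335,214),('wheel',297,242),('knob',284,231),('clip',344,190),('lidc',178,207),('handle',183,264),('bedc',292,186),('tl',136,175),('tr',211,168),('br',219,238),('bl',143,247),('cork',237,130),('housing',335,310)]:
    print(n,np.round(np.median(W[v-1:v+2,u-1:u+2].reshape(-1,3),0),4))
# lid top: z~.059
X=W[...,0];Y=W[...,1];Z=W[...,2]
m=(Z>.052)&(Z<.066)&(X>.35)&(X<.8)&(Y>.05)&(Y<.5)
r=cv2.minAreaRect((W[m][:,:2]*1000).astype(np.float32)); print('lid',r,m.sum())
hs=cv2.cvtColor(im,cv2.COLOR_RGB2HSV)
m=(hs[...,0]>15)&(hs[...,0]<32)&(hs[...,1]>150)&(Z>.035)&(Z<.07)&(np.arange(384)[:,None]>240)&(np.arange(512)[None]<215)&(np.arange(512)[None]>150)
print('handle',m.sum(),cv2.minAreaRect((W[m][:,:2]*1000).astype(np.float32)),np.median(W[m][:,2]))
m=(hs[...,0]>55)&(hs[...,0]<90)&(hs[...,1]>120)&(X>.35)&(X<.9)&(abs(Y)<.4)
print('green',cv2.minAreaRect((W[m][:,:2]*1000).astype(np.float32)))
m=(Z>.12)&(Z<.155)&(X>.35)&(X<.6)&(Y<.1)&(Y>-.15)
print('knob',m.sum(),np.median(W[m],0))
m=(Z>.09)&(Z<.105)&(X>.35)&(X<.6)&(Y<.1)&(Y>-.15)
print('wheel',m.sum(),cv2.minEnclosingCircle((W[m][:,:2]*1000).astype(np.float32)))
m=((hs[...,0]<6)|(hs[...,0]>174))&(hs[...,1]>150)&(Z>.02)&(Z<.045)&(X>.45)&(X<.7)&(Y<0)&(Y>-.3)
ys,xs=np.nonzero(m); print([(x,y,W[y,x].round(3)) for x,y in zip(xs,ys)])
p=camera_params('wrist');T=np.array(p['extrinsics']);s=get_state();r=R.from_rotvec(s['tool_rot']).as_matrix()
print((r.T@(T[:3,3]-s['position'])).round(3),(r.T@T[:3,:3]).round(3),p['intrinsics'])
```

```text
fenceL [0.6764 0.0243 0.0328]
fenceR [ 0.6823 -0.2395  0.0335]
jawL [0.5367 0.0044 0.0328]
jawR [ 0.5367 -0.2208  0.034 ]
wheel [ 0.4627 -0.1115  0.1043]
knob [ 0.4886 -0.0768  0.1468]
clip [ 0.6006 -0.2473  0.0311]
lidc [0.5573 0.1903 0.0592]
handle [0.4108 0.1773 0.056 ]
bedc [ 0.6149 -0.1101  0.0167]
tl [0.6431 0.3011 0.059 ]
tr [0.659  0.1049 0.0614]
br [0.4764 0.0849 0.0595]
bl [0.4551 0.2804 0.0586]
cork [0.7686 0.0372 0.0267]
housing [ 0.3139 -0.1755  0.2549]
lid ((575.8172607421875, 244.830322265625), (449.34356689453125, 334.29058837890625), 0.16933752596378326) 8295
handle 303 ((432.2194519042969, 181.61587524414062), (49.228153228759766, 111.6853256225586), 5.542168617248535) 0.05563516086133102
green ((556.120361328125, -108.0938720703125), (282.325439453125, 293.01129150390625), 1.1199963092803955)
knob 90 [ 0.48856608 -0.07686774  0.14522055]
wheel 1233 ((437.1297302246094, -113.02015686035156), 79.67610168457031)
[(np.int64(340), np.int64(188), array([ 0.605, -0.235,  0.042])), (np.int64(341), np.int64(188), array([ 0.606, -0.239,  0.034])), (np.int64(342), np.int64(18
[... 470 characters left out ...]
03, -0.237,  0.032])), (np.int64(341), np.int64(189), array([ 0.603, -0.238,  0.037])), (np.int64(342), np.int64(189), array([ 0.604, -0.242,  0.03 ])), (np.int64(343), np.int64(189), array([ 0.604, -0.245,  0.03 ])), (np.int64(344), np.int64(189), array([ 0.603, -0.247,  0.032])), (np.int64(346), np.int64(189), array([ 0.603, -0.252,  0.035])), (np.int64(347), np.int64(189), array([ 0.602, -0.254,  0.038])), (np.int64(348), np.int64(189), array([ 0.603, -0.258,  0.03 ]))]
[ 0.069  0.001 -0.149] [[-0.    -0.966 -0.257]
 [ 1.    -0.     0.   ]
 [-0.    -0.257  0.966]] [[289.79643009   0.         255.34899221]
 [  0.         289.79643009 193.67951183]
 [  0.           0.           1.        ]]
```

```bash
cat >> h.py <<'E'
def plan(wps,start=None,step=40.,dang=7.):
    """wps: (x,y,z [m], psi deg of tool x, grip mm). prints calls of 5 rows. start=(x,y,z,psi) commanded, default measured"""
    s=get_state(); M=R.from_rotvec(s['tool_rot']).as_matrix()
    c=np.array(start if start is not None else [*s['position'],np.degrees(np.arctan2(M[1,0],M[0,0]))],float)
    print('from',c.round(4)); P=[]; q=c
    for w in wps:
        t=np.array(w[:4],float); t[3]=q[3]+(t[3]-q[3]+180)%360-180
        n=max(1,int(np.ceil(max(np.linalg.norm(t[:3]-q[:3])*1000/step,abs(t[3]-q[3])/dang)-1e-6)))
        P+=[(q+(t-q)*k/n,w[4]) for k in range(1,n+1)]; q=t
    for i in range(0,len(P),5):
        a=np.radians(c[3]); A=np.array([[np.cos(a),np.sin(a),0],[np.sin(a),-np.cos(a),0],[0,0,-1]])
        print([[g,*[float(v) for v in (A@(p[:3]-c[:3])*1000).round(0)],round(float(c[3]-p[3]),1)] for p,g in P[i:i+5]]); c=P[min(i+4,len(P)-1)][0]
E
python3 - <<'E'
from h import *
W=np.load('top0.npz')['W']; a=np.array([.144,.634]);b=np.array([.412,.179])
for t in np.linspace(0,1,8):
    c=a+t*(b-a); m=np.hypot(W[...,0]-c[0],W[...,1]-c[1])<.1; print(c.round(2),m.sum(),W[m][:,2].max().round(3) if m.any() else None)
plan([(.412,.179,.16,95.5,60)])
E
```

```text
[0.14 0.63] 396 -0.105
[0.18 0.57] 302 0.171
[0.22 0.5 ] 1854 0.355
[0.26 0.44] 4513 0.426
[0.3  0.37] 5382 0.424
[0.34 0.31] 4725 0.122
[0.37 0.24] 4621 0.066
[0.41 0.18] 4519 0.067
from [1.442000e-01 6.333000e-01 2.356000e-01 1.671802e+02]
[[60, -26.0, -27.0, 5.0, 5.1], [60, -52.0, -55.0, 11.0, 10.2], [60, -78.0, -82.0, 16.0, 15.4], [60, -103.0, -110.0, 22.0, 20.5], [60, -129.0, -137.0, 27.0, 25.6]]
[[60, -35.0, -14.0, 5.0, 5.1], [60, -70.0, -27.0, 11.0, 10.2], [60, -105.0, -41.0, 16.0, 15.4], [60, -141.0, -54.0, 22.0, 20.5], [60, -176.0, -68.0, 27.0, 25.6]]
[[60, -38.0, 3.0, 5.0, 5.1], [60, -75.0, 6.0, 11.0, 10.2], [60, -113.0, 9.0, 16.0, 15.4], [60, -150.0, 12.0, 22.0, 20.5]]
```

Run:
```python
from h import *
for n in('top0','scene0'):
    W=np.load(n+'.npz')['W']
    m=(W[...,2]>.12)&(W[...,0]>.0)&(W[...,0]<.95)&(abs(W[...,1])<.75)
    k,l,st,ce=cv2.connectedComponentsWithStats(m.astype(np.uint8))
    for i in range(1,k):
        if st[i,4]>25: w=W[l==i]; print(n,st[i],w.min(0).round(2),w.max(0).round(2))
```

```text
top0 [ 68   0  27  18 392] [0.44 0.   0.37] [0.95 0.36 1.3 ]
top0 [    0     7    91   350 23217] [0.2  0.   0.12] [0.95 0.55 1.3 ]
top0 [ 296   20   51   49 1286] [ 0.44 -0.23  0.12] [0.95 0.   1.3 ]
top0 [ 449  150   63  135 4012] [ 0.35 -0.65  0.12] [0.67 0.   1.3 ]
top0 [279 226  12  11  91] [ 0.44 -0.09  0.12] [0.5 0.  1.3]
top0 [323 296  30  38 821] [ 0.26 -0.21  0.12] [0.44 0.   1.3 ]
scene0 [ 169    0   52   91 3435] [ 0.   -0.07  0.12] [0.08 0.1  0.42]
scene0 [  340     0   172   162 15367] [0.09 0.4  0.12] [0.78 0.65 0.59]
scene0 [141  94  24  55 938] [ 0.27 -0.22  0.12] [ 0.34 -0.17  0.26]
scene0 [213 161  10  15 122] [ 0.48 -0.09  0.12] [ 0.51 -0.06  0.15]
scene0 [   0  185   56  100 3600] [ 0.37 -0.63  0.12] [ 0.67 -0.49  0.25]
scene0 [313 261   8  11  50] [ 0.86 -0.    0.12] [0.87 0.01 0.14]
scene0 [245 262  16  15  54] [ 0.92 -0.18  0.25] [ 0.95 -0.16  0.3 ]
scene0 [234 273  12  14  68] [ 0.92 -0.2   0.23] [ 0.95 -0.18  0.28]
```

Run:
```python
from h import *
V=np.concatenate([np.load(n+'.npz')['W'][np.load(n+'.npz')['d']>0] for n in('top0','scene0')])
im,d,p=look('wrist','w0.png'); Wd=world(p,d); V=np.concatenate([V,Wd[d>0]])
ys=np.arange(.25,.75,.05); print('y',ys.round(2))
for x in np.arange(0.05,.9,.05):
    r=[]
    for y in ys:
        m=(abs(V[:,0]-x)<.025)&(abs(V[:,1]-y)<.025); r.append(round(float(np.percentile(V[m][:,2],98)),2) if m.sum()>5 else None)
    print(round(x,2),r)
```

```text
y [0.25 0.3  0.35 0.4  0.45 0.5  0.55 0.6  0.65 0.7 ]
0.05 [-0.79, -0.79, -0.79, -0.79, -0.79, -0.79, -0.79, -0.79, -0.79, 0.07]
0.1 [-0.79, -0.79, -0.79, -0.79, -0.79, -0.79, 0.33, 0.34, 0.34, 0.32]
0.15 [-0.79, -0.8, -0.8, -0.79, -0.79, -0.79, 0.34, 0.37, 0.34, 0.34]
0.2 [0.0, 0.0, 0.01, 0.0, 0.17, 0.17, -0.01, 0.39, 0.38, 0.3]
0.25 [0.01, 0.01, 0.01, 0.09, 0.17, 0.17, -0.0, -0.79, -0.79, -0.53]
0.3 [0.01, 0.01, 0.03, 0.13, 0.36, 0.28, 0.36, 0.05, -0.79, -0.79]
0.35 [0.01, 0.01, 0.06, 0.14, 0.43, 0.44, 0.45, 0.01, -0.79, -0.8]
0.4 [0.06, 0.02, 0.06, 0.14, 0.43, 0.44, 0.47, -0.79, -0.8, -0.79]
0.45 [0.06, 0.06, 0.06, 0.14, 0.17, 0.47, 0.48, -0.79, -0.8, -0.79]
0.5 [0.06, 0.06, 0.06, 0.14, 0.17, 0.45, 0.49, -0.79, -0.79, -0.79]
0.55 [0.06, 0.06, 0.06, 0.14, 0.16, 0.52, 0.52, -0.79, -0.79, -0.79]
0.6 [0.06, 0.06, 0.06, 0.14, 0.16, 0.54, 0.54, -0.79, -0.79, -0.38]
0.65 [0.06, 0.06, 0.06, 0.14, 0.16, 0.55, 0.56, -0.79, -0.79, -0.39]
0.7 [0.01, 0.03, 0.05, 0.14, 0.16, 0.58, 0.58, None, None, None]
0.75 [0.01, 0.03, 0.06, 0.14, 0.16, 0.45, 0.53, -0.79, None, None]
0.8 [0.01, 0.04, 0.06, 0.14, 0.16, 0.45, 0.31, -0.79, -0.8, -0.79]
0.85 [0.03, 0.04, 0.06, 0.14, 0.16, 0.17, 0.32, -0.79, -0.79, -0.79]
```

View pics/w0.png

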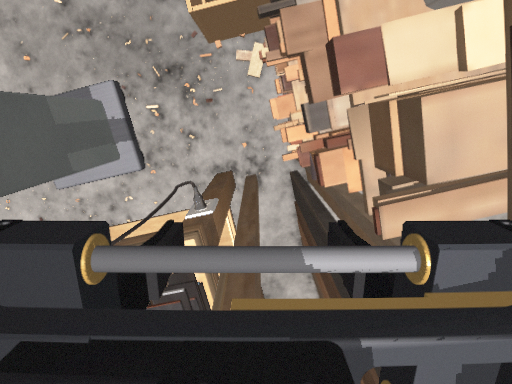

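Run:
```python
from h import *
plan([(.145,.58,.48,160,60),(.35,.26,.48,95.5,60),(.412,.179,.16,95.5,40)])
```

```text
from [1.442000e-01 6.334000e-01 2.357000e-01 1.671784e+02]
[[60, -2.0, -7.0, -35.0, 1.0], [60, -4.0, -15.0, -70.0, 2.1], [60, -5.0, -22.0, -105.0, 3.1], [60, -7.0, -30.0, -140.0, 4.1], [60, -9.0, -37.0, -174.0, 5.1]]
[[60, -2.0, -7.0, -35.0, 1.0], [60, -5.0, -14.0, -70.0, 2.1], [60, -34.0, -39.0, -70.0, 8.5], [60, -64.0, -63.0, -70.0, 15.0], [60, -93.0, -87.0, -70.0, 21.4]]
[[60, -36.0, -12.0, 0.0, 6.5], [60, -72.0, -23.0, 0.0, 12.9], [60, -108.0, -35.0, 0.0, 19.4], [60, -145.0, -47.0, 0.0, 25.8], [60, -181.0, -59.0, 0.0, 32.2]]
[[60, -37.0, 9.0, 0.0, 6.5], [60, -74.0, 19.0, 0.0, 12.9], [40, -84.0, 22.0, 36.0, 12.9], [40, -95.0, 26.0, 71.0, 12.9], [40, -106.0, 30.0, 107.0, 12.9]]
[[40, -10.0, 6.0, 36.0, 0.0], [40, -19.0, 12.0, 71.0, 0.0], [40, -29.0, 18.0, 107.0, 0.0], [40, -38.0, 24.0, 142.0, 0.0], [40, -48.0, 30.0, 178.0, 0.0]]
[[40, -10.0, 6.0, 36.0, 0.0]]
```

>>> arm_command(motion=[[60,-2,-7,-35,1],[60,-4,-15,-70,2],[60,-5,-22,-105,3],[60,-7,-30,-140,4],[60,-9,-37,-174,5]])

```text
time: 0.57
position: [0.1447, 0.595, 0.4122]
tool_rot: [-0.488, -3.103, 0.0]
ft_force: [0.2, 1.0, 0.1]
grip_width: 0.733
grip_force: 0.0
```

>>> arm_command(motion=[[60,-2,-7,-35,1],[60,-5,-14,-70,2],[60,-34,-39,-70,8.5],[60,-64,-63,-70,15],[60,-93,-87,-70,21.4]])

```text
time: 0.98
position: [0.2073, 0.4835, 0.4808]
tool_rot: [1.061, 2.957, 0.001]
ft_force: [0.9, 0.6, 0.6]
grip_width: 0.692
grip_force: 0.0
```

>>> arm_command(motion=[[60,-36,-12,0,6.5],[60,-72,-23,0,13],[60,-108,-35,0,19.4],[60,-145,-47,0,25.8],[60,-181,-59,0,32.2]])

```text
time: 1.4
position: [0.3104, 0.3223, 0.4804]
tool_rot: [-1.841, -2.546, -0.0]
ft_force: [0.6, 0.7, 1.4]
grip_width: 0.69
grip_force: 0.0
```

Run:
```python
from h import *
plan([(.37,.23,.35,95.5,60),(.412,.179,.16,95.5,60)])
```

```text
from [  0.3104   0.3223   0.4804 108.259 ]
[[60, -21.0, 6.0, 26.0, 2.6], [60, -43.0, 11.0, 52.0, 5.1], [60, -64.0, 17.0, 78.0, 7.7], [60, -85.0, 22.0, 104.0, 10.2], [60, -106.0, 28.0, 130.0, 12.8]]
[[60, -9.0, 6.0, 32.0, 0.0], [60, -18.0, 12.0, 63.0, 0.0], [60, -27.0, 18.0, 95.0, 0.0], [60, -37.0, 25.0, 127.0, 0.0], [60, -46.0, 31.0, 158.0, 0.0]]
[[60, -9.0, 6.0, 32.0, 0.0]]
```

>>> arm_command(motion=[[60,-21,6,26,2.6],[60,-43,11,52,5.1],[60,-64,17,78,7.7],[60,-85,22,104,10.2],[60,-106,28,130,12.8]])

```text
time: 1.82
position: [0.3701, 0.2315, 0.3492]
tool_rot: [-2.109, -2.328, -0.001]
ft_force: [0.8, -0.2, 0.2]
grip_width: 0.692
grip_force: 0.0
```

>>> arm_command(motion=[[60,-11,7,38,0],[60,-22,14,76,0],[50,-32,21,110,0],[40,-42,28,145,0],[40,-55,37,190,0]])

```text
time: 2.23
position: [0.4114, 0.1831, 0.1654]
tool_rot: [2.106, 2.331, 0.004]
ft_force: [0.7, 1.0, 0.1]
grip_width: 0.54
grip_force: 0.0
```

Run:
```python
from h import *
s=get_state();print(s['position'],R.from_rotvec(s['tool_rot']).as_matrix().round(3)[:2])
im,d,p=look('wrist','w1.png'); W=world(p,d); np.savez('w1.npz',W=W,im=im)
hs=cv2.cvtColor(im,cv2.COLOR_RGB2HSV)
m=(W[...,2]>.04)&(W[...,2]<.07)&(W[...,0]<.43)&(W[...,0]>.38)&(abs(W[...,1]-.18)<.08)&(d>0)
print(m.sum(),W[m].min(0).round(4),W[m].max(0).round(4),cv2.minAreaRect((W[m][:,:2]*1000).astype(np.float32)))
```

```text
[0.41140645 0.18305588 0.16536124] [[-0.101  0.995  0.002]
 [ 0.995  0.101  0.002]]
1461 [0.4048 0.1335 0.0507] [0.43   0.2367 0.06  ] ((421.81829833984375, 184.69784545898438), (24.878978729248047, 102.04930114746094), 5.58530330657959)
```

View pics/w1.png

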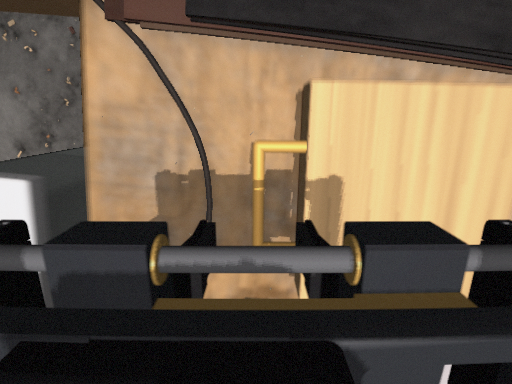

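The bar handle is seen at columns 255–263 between the fingers, the lid edge at about column 305, so the bar axis is at x≈0.415, y≈0.183.

>>> arm_command(motion=[[34,0,3,35,0],[34,0,3,75,0],[34,0,3,105,0],[34,0,3,119,0],[34,0,3,119,0]])

```text
time: 2.7
position: [0.4113, 0.1822, 0.0442]
tool_rot: [-2.106, -2.33, 0.011]
ft_force: [-0.6, 0.2, 0.1]
grip_width: 0.396
grip_force: 0.0
```

>>> arm_command(motion=[[5,0,0,0,0],[5,0,0,0,0],[5,0,0,0,0],[5,0,0,0,0],[5,0,0,0,0]], newtons=25)

```text
time: 3.12
position: [0.4133, 0.1841, 0.0482]
tool_rot: [-2.105, -2.329, 0.0]
ft_force: [-3.9, -0.9, 8.7]
grip_width: 0.119
grip_force: 25.0
```

Run:
```python
from h import *
s=get_state();print(s['position'],s['grip_width']*87,s['grip_force'])
M=R.from_rotvec(s['tool_rot']).as_matrix();psi=np.degrees(np.arctan2(M[1,0],M[0,0]))
# arc in tool frame: y along chest x, z down; from start
a0=np.arctan2(.030,-.245);r=.2468
for i,t in enumerate(np.arange(0,126,8)):
    a=a0-np.radians(t); print(t,round((r*np.cos(a)+.245)*1000),round(-(r*np.sin(a)-.03)*1000))
print(psi)
```

```text
[0.41327114 0.18405027 0.04820553] 10.371374280173173 25.03376215696335
0 0 0
8 7 -34
16 18 -66
24 33 -97
32 53 -125
40 77 -150
48 103 -172
56 133 -190
64 165 -203
72 198 -212
80 232 -216
88 266 -216
96 300 -210
104 333 -200
112 365 -186
120 393 -167
95.78170229904364
```

>>> arm_command(motion=[[5,0,7,-34,0],[5,0,18,-66,0],[5,0,33,-97,0],[5,0,53,-125,0],[5,0,77,-150,0]])

```text
time: 3.53
position: [0.488, 0.1907, 0.1996]
tool_rot: [-2.103, -2.328, 0.007]
ft_force: [-5.1, -3.2, 3.7]
grip_width: 0.115
grip_force: 25.0
```

>>> arm_command(motion=[[5,0,26,-22,0],[5,0,56,-40,0],[5,0,88,-53,0],[5,0,121,-62,0],[5,0,155,-66,0]])

```text
time: 3.95
position: [0.6468, 0.2055, 0.2663]
tool_rot: [2.106, 2.328, 0.002]
ft_force: [-0.4, -3.1, 0.2]
grip_width: 0.113
grip_force: 25.0
```

>>> arm_command(motion=[[5,0,34,0,0],[5,0,68,6,0],[5,0,101,16,0],[5,0,130,29,0],[5,0,144,37,0]])

```text
time: 4.37
position: [0.7924, 0.2192, 0.2253]
tool_rot: [2.105, 2.324, 0.002]
ft_force: [2.0, -3.0, 2.1]
grip_width: 0.115
grip_force: 25.0
```

Run:
```python
from h import *
print(get_state()['position'],get_state()['ft_force'])
im,d,p=look('scene'); cv2.imwrite('pics/s1.png',im[:,:,::-1])
```

```text
[0.79238452 0.21916389 0.22530563] [ 1.97334578 -2.9501166   2.0714111 ]
```

View pics/s1.png

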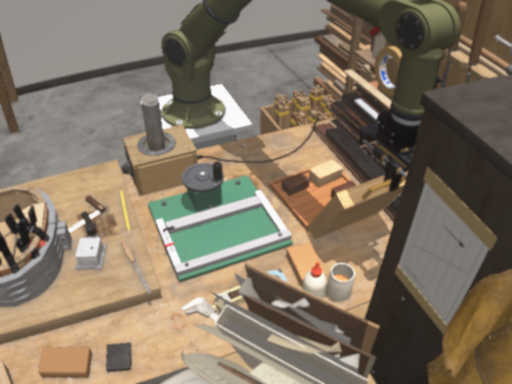

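Scene: lid leaning back open, dark blank at (295,183) and maple at (325,172) in the tray. Release the handle and rise.

>>> arm_command(motion=[[40,0,0,0,0],[40,0,0,0,0],[40,0,0,0,0],[40,0,0,-30,0],[40,0,0,-60,0]])

```text
time: 4.83
position: [0.7859, 0.2223, 0.2845]
tool_rot: [-2.103, -2.328, 0.007]
ft_force: [0.8, -0.0, 0.7]
grip_width: 0.4
grip_force: 0.0
```

>>> arm_command(motion=[[80,0,-40,-5,0],[80,0,-80,-5,0],[80,0,-120,-5,0],[80,0,-160,-5,0],[80,0,-200,-5,0]])

```text
time: 5.25
position: [0.5859, 0.2017, 0.2912]
tool_rot: [-2.103, -2.331, -0.0]
ft_force: [0.6, 0.6, 0.8]
grip_width: 0.755
grip_force: 0.0
```

Run:
```python
from h import *
print(get_state()['position'])
im,d,p=look('wrist'); W=world(p,d); np.savez('w2.npz',W=W,im=im)
im2,d2,p2=look('top'); W2=world(p2,d2); np.savez('t2.npz',W=W2,im=im2)
cv2.imwrite('pics/b2.png',np.vstack([im,cv2.resize(im2[150:280,110:360],(512,266))])[:600,:,::-1])
```

```text
[0.58594679 0.20171754 0.29118981]
```

View pics/b2.png

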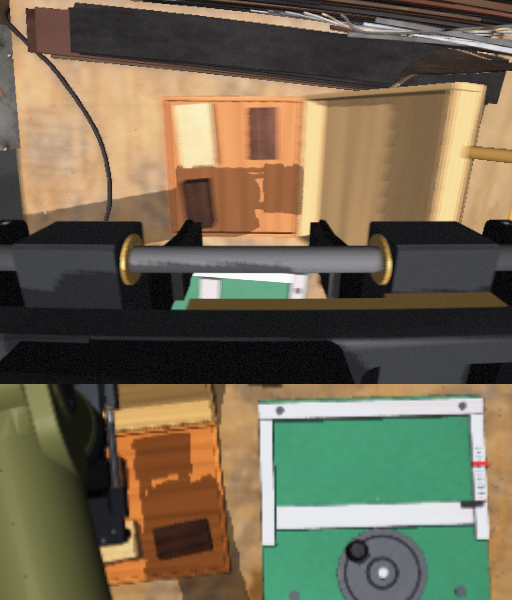

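Wrist view: maple at (195,133), rosewood at (263,133) and (198,200) — all three present.

```bash
cat >> h.py <<'E'
def blobs(W,d,m,minpix=80):
    m=m&(d>0); k,l,st,ce=cv2.connectedComponentsWithStats(m.astype(np.uint8))
    for i in range(1,k):
        if st[i,4]>minpix:
            w=W[l==i]; r=cv2.minAreaRect((w[:,:2]*1000).astype(np.float32)); print(st[i,4],ce[i].round(),'c',np.round(r[0],1),'size',np.round(r[1],1),'ang',round(r[2],1),'z',np.median(w[:,2]).round(4),'mean',w[:,:2].mean(0).round(4))
E
python3 - <<'E'
from h import *
W=np.load('w2.npz')['W']; X,Y,Z=W[...,0],W[...,1],W[...,2]
for lo,hi in ((.033,.043),(.043,.055)): blobs(W,Z,(Z>lo)&(Z<hi)&(X>.44)&(X<.64)&(Y>.08)&(Y<.34))
W=np.load('t2.npz')['W']; im=np.load('t2.npz')['im']; Z=W[...,2]; X=W[...,0];Y=W[...,1]
hs=cv2.cvtColor(im,cv2.COLOR_RGB2HSV)
m=(hs[...,1]<40)&(hs[...,2]>150)&(X>.5)&(X<.57)&(Y>-.26)&(Y<.03)&(Z>.025)&(Z<.04)
u=W[m]; print('jaw',cv2.minAreaRect((u[:,:2]*1000).astype(np.float32)))
# fit edges of jaw/fence vs y
g=(hs[...,0]>55)&(hs[...,0]<90)&(hs[...,1]>100)
pts={'jf':[],'ff':[]}
for c in range(248,338):
    col=g[:,c]; rows=[r for r in range(164,206) if col[r]]
    if rows: pts['ff'].append([W[rows[0],c,1],W[rows[0],c,0]]); pts['jf'].append([W[rows[-1],c,1],W[rows[-1],c,0]])
for k,v in pts.items(): v=np.array(v); f=np.polyfit(v[:,0],v[:,1],1); print(k,f,np.polyval(f,-.11))
r=185; cs=[c for c in range(235,350) if g[r,c]]; print('rails y',W[r,cs[0]],W[r,cs[-1]])
E
```

```text
400 [231.  69.] c [540.2 329.4] size [  3.9 199.6] ang 89.3 z 0.0342 mean [0.5411 0.3293]
1542 [266. 133.] c [595.6 251.8] size [39.3 70.2] ang 7.1 z 0.0411 mean [0.5957 0.2528]
1238 [200. 203.] c [511.9 140.2] size [40.4 70.4] ang 10.9 z 0.041 mean [0.5129 0.1442]
1540 [231.  63.] c [540.  334.9] size [ 11.3 199.8] ang 89.5 z 0.0512 mean [0.5429 0.3344]
2285 [198. 135.] c [506.  239.4] size [48.5 84.1] ang 9.7 z 0.047 mean [0.5062 0.2406]
jaw ((535.6937255859375, -113.82402038574219), (284.4833679199219, 66.84214782714844), 89.8509292602539)
jf [0.01246156 0.5649508 ] 0.5635800299197862
ff [-0.01710133  0.66511828] 0.6669994300450338
rails y [0.61861087 0.01969193 0.01937885] [ 0.61596952 -0.23666914  0.01871126]
```

Run:
```python
from h import *
plan([(.506,.2394,.10,99.7,66),(.506,.2394,.037,99.7,66)])
```

```text
from [ 0.5814  0.2014  0.2907 95.9746]
[[66, 8.0, -12.0, 32.0, -0.6], [66, 15.0, -24.0, 64.0, -1.2], [66, 23.0, -36.0, 95.0, -1.9], [66, 30.0, -47.0, 127.0, -2.5], [66, 38.0, -59.0, 159.0, -3.1]]
[[66, 8.0, -11.0, 32.0, -0.6], [66, 8.0, -11.0, 63.0, -0.6], [66, 8.0, -11.0, 95.0, -0.6]]
```

>>> arm_command(motion=[[66,8,-12,32,-0.6],[66,15,-24,64,-1.2],[66,23,-36,95,-1.9],[66,46,-70,190,-3.7],[66,46,-70,190,-3.7]])

```text
time: 5.77
position: [0.5214, 0.2373, 0.1196]
tool_rot: [-2.028, -2.399, -0.005]
ft_force: [0.4, 1.4, -0.9]
grip_width: 0.762
grip_force: 0.0
```

Run:
```python
from h import *
im,d,p=look('wrist','w3.png'); W=world(p,d);X,Y,Z=W[...,0],W[...,1],W[...,2]
for lo,hi in ((.033,.043),(.043,.055)): blobs(W,Z,(Z>lo)&(Z<hi)&(X>.44)&(X<.64)&(Y>.08)&(Y<.32))
plan([(.506,.2394,.037,99.7,66)])
```

```text
3656 [346. 197.] c [595.5 251.8] size [40.1 70.2] ang 6.5 z 0.0411 mean [0.595  0.2568]
1168 [225. 285.] c [508. 159.] size [40.3 26.9] ang 10.4 z 0.0412 mean [0.5082 0.1595]
5859 [235. 196.] c [505.5 241.9] size [48.3 80.3] ang 9.5 z 0.0471 mean [0.5054 0.2439]
from [ 0.5126  0.2373  0.1106 99.7408]
[[66, 2.0, -3.0, 37.0, 0.0], [66, 3.0, -6.0, 74.0, 0.0]]
```

>>> arm_command(motion=[[66,0,0,0,0],[66,0,0,0,0]])

```text
time: 5.98
position: [0.5231, 0.2365, 0.1215]
tool_rot: [2.029, 2.397, 0.003]
ft_force: [0.0, -0.6, 0.5]
grip_width: 0.756
grip_force: 0.0
```

Run:
```python
from h import *
plan([(.506,.2394,.037,99.7,66)])
```

```text
from [ 0.5231  0.2365  0.1215 99.5038]
[[66, 2.0, -5.0, 28.0, -0.1], [66, 4.0, -11.0, 56.0, -0.1], [66, 6.0, -16.0, 85.0, -0.2]]
```

>>> arm_command(motion=[[66,3,-8,30,0],[66,6,-16,60,0],[66,6,-16,84,0],[66,6,-16,84,0],[66,6,-16,84,0]])

```text
time: 6.4
position: [0.5077, 0.2394, 0.0379]
tool_rot: [2.031, 2.395, 0.004]
ft_force: [-0.1, -0.9, 1.0]
grip_width: 0.754
grip_force: 0.0
```

Run:
```python
from h import *
plan([(.506,.2394,.037,99.7,66)])
```

```text
from [5.07700e-01 2.39400e-01 3.79000e-02 9.94021e+01]
[[66, 0.0, -2.0, 1.0, -0.3]]
```

Close on the maple and lift.

>>> arm_command(motion=[[40,0,0,0,0],[40,0,0,0,0],[40,0,0,0,0],[40,0,0,0,0],[40,0,0,0,0]], newtons=25)

```text
time: 6.82
position: [0.5062, 0.2399, 0.0374]
tool_rot: [2.03, 2.397, 0.004]
ft_force: [-0.0, -0.4, 6.3]
grip_width: 0.55
grip_force: 25.0
```

>>> arm_command(motion=[[40,0,0,-25,0],[40,0,0,-60,0],[40,0,0,-90,0],[40,0,0,-100,0],[40,0,0,-100,0]])

```text
time: 7.23
position: [0.5071, 0.2405, 0.1391]
tool_rot: [2.029, 2.396, 0.01]
ft_force: [0.4, 0.9, -2.1]
grip_width: 0.55
grip_force: 25.0
```

Run:
```python
from h import *
# press pose: yaw 1deg, origin .578,-.109 ; maple at press (42,2)
def pr(x,y): a=np.radians(1.); return .578+x*np.cos(a)-y*np.sin(a), -.109+x*np.sin(a)+y*np.cos(a)
print(pr(.042,.088),pr(.042,.002),pr(.042,-.086))
x,y=pr(.042,.002)
plan([(.52,.2394,.165,97,40),(x,y,.165,91,40),(x,y,.1,91,40)])
```

```text
(np.float64(0.6184577914300874), np.float64(-0.020280401755871674)) (np.float64(0.6199586983836938), np.float64(-0.10626730353932132)) (np.float64(0.6214945101501748), np.float64(-0.19425390071308374))
from [ 0.5071  0.2405  0.1391 99.4785]
[[40, -3.0, 13.0, -26.0, 2.5], [40, -43.0, 17.0, -26.0, 3.1], [40, -83.0, 22.0, -26.0, 3.8], [40, -122.0, 26.0, -26.0, 4.5], [40, -162.0, 31.0, -26.0, 5.1]]
[[40, -39.0, 8.0, 0.0, 0.7], [40, -78.0, 16.0, 0.0, 1.3], [40, -117.0, 25.0, 0.0, 2.0], [40, -157.0, 33.0, 0.0, 2.7], [40, -196.0, 41.0, 0.0, 3.3]]
[[40, -0.0, -0.0, 32.0, 0.0], [40, -0.0, -0.0, 65.0, 0.0]]
```

>>> arm_command(motion=[[40,-3,13,-26,2.5],[40,-43,17,-26,3.1],[40,-83,22,-26,3.8],[40,-122,26,-26,4.5],[40,-162,31,-26,5.1]], newtons=35)

```text
time: 7.65
position: [0.5613, 0.0833, 0.1598]
tool_rot: [-2.133, -2.304, 0.004]
ft_force: [1.5, 0.0, -1.1]
grip_width: 0.545
grip_force: 35.0
```

>>> arm_command(motion=[[40,-39,8,0,0.7],[40,-78,16,0,1.3],[40,-117,25,0,2],[40,-157,33,0,2.7],[40,-196,41,0,3.3]])

```text
time: 8.07
position: [0.6173, -0.1092, 0.1595]
tool_rot: [-2.199, -2.24, 0.003]
ft_force: [-0.2, -0.4, -1.4]
grip_width: 0.551
grip_force: 35.0
```

>>> arm_command(motion=[[40,0,0,30,0],[40,0,0,60,0],[40,0,0,60,0]])

```text
time: 8.32
position: [0.6127, -0.1075, 0.0938]
tool_rot: [-2.196, -2.233, 0.014]
ft_force: [-2.2, 1.4, -2.6]
grip_width: 0.543
grip_force: 35.0
```

Run:
```python
from h import *
s=get_state();print(s['position'],s['grip_width']*87)
im,d,p=look('wrist'); im2,d2,p2=look('top')
W=world(p,d); np.savez('w4.npz',W=W,im=im)
cv2.imwrite('pics/b4.png',np.hstack([im,np.vstack([cv2.resize(im2[150:280,220:370],(288,250)),np.zeros((134,288,3),np.uint8)])])[:,:,::-1])
plan([(.620,-.106,.041,91,40)])
```

```text
[ 0.61272374 -0.10746965  0.0937753 ] 47.20393652501962
from [ 0.6164 -0.1068  0.0994 91.0999]
[[40, 0.0, 2.0, 29.0, 0.0], [40, 1.0, 4.0, 58.0, 0.1]]
```

View pics/b4.png

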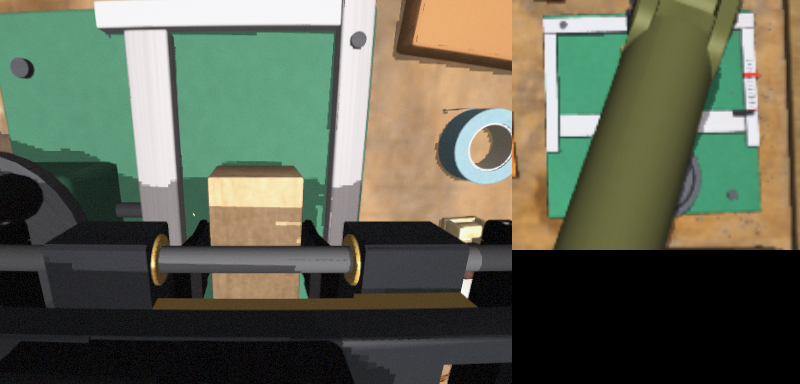

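Wrist view: jaw (cols 125–180), held maple (208–302), fence (335–375); the maple hangs inside the gap.

Run:
```python
from h import *
W=np.load('w4.npz')['W']
for r in (60,90,130):
    w=W[r]; m=(w[:,2]>.028)&(w[:,2]<.038)&(w[:,0]>.45)&(w[:,0]<.75); c=np.nonzero(m)[0]
    j=[k for k in c if k<220]; f=[k for k in c if k>300]
    print(r,'jaw',W[r,j[0]].round(4),W[r,j[-1]].round(4),'fence',W[r,f[0]].round(4),W[r,f[-1]].round(4))
w=W[:,240]; m=(w[:,2]>.025)&(w[:,2]<.036)&(w[:,1]>0); c=np.nonzero(m)[0]; print('rail L inner',W[c[-1],240].round(4),W[c[0],240].round(4))
```

```text
60 jaw [ 5.238e-01 -3.000e-04  3.340e-02] [5.528e-01 5.000e-04 2.910e-02] fence [0.667  0.0022 0.0288] [0.6879 0.0018 0.034 ]
90 jaw [ 0.5241 -0.0199  0.0347] [ 0.5525 -0.0193  0.0289] fence [ 0.6668 -0.0176  0.0302] [ 0.6888 -0.0174  0.0334]
130 jaw [ 0.5251 -0.0471  0.034 ] [ 0.5533 -0.047   0.0292] fence [ 0.6678 -0.0449  0.0324] [ 0.6888 -0.0444  0.0336]
rail L inner [0.6002 0.0222 0.0271] [0.6005 0.037  0.0321]
```

>>> arm_command(motion=[[40,0,3,25,0],[40,0,3,45,0],[40,0,3,57,0],[40,0,3,57,0]])

```text
time: 8.75
position: [0.6208, -0.1064, 0.0437]
tool_rot: [-2.198, -2.243, 0.002]
ft_force: [-1.4, -0.5, -0.8]
grip_width: 0.545
grip_force: 35.0
```

>>> arm_command(motion=[[58,0,0,0,0],[58,0,0,0,0],[58,0,0,-20,0],[58,0,0,-55,0],[58,0,0,-95,0]])

```text
time: 9.17
position: [0.6202, -0.1073, 0.1406]
tool_rot: [-2.2, -2.241, 0.003]
ft_force: [0.9, 0.3, 0.6]
grip_width: 0.662
grip_force: 0.0
```

>>> arm_command(motion=[[70,40,-5,-20,0],[70,80,-5,-40,0],[70,120,-5,-60,0],[70,160,-5,-80,0],[70,200,-5,-80,0]])

```text
time: 9.58
position: [0.6146, 0.0831, 0.2246]
tool_rot: [2.2, 2.237, 0.012]
ft_force: [1.4, -0.5, -0.0]
grip_width: 0.799
grip_force: 0.0
```

Run:
```python
from h import *
s=get_state();print(s['position'],s['grip_width']*87)
im,d,p=look('top'); W=world(p,d);X,Y,Z=W[...,0],W[...,1],W[...,2]
blobs(W,Z,(Z>.042)&(Z<.06)&(X>.555)&(X<.66)&(Y>-.23)&(Y<.02),20)
plan([(.577,.249,.20,97,82)])
```

```text
[0.6145966  0.08308592 0.224643  ] 69.50331192131391
598 [292. 182.] c [ 620.5 -107. ] size [48.7 85.1] ang 1.2 z 0.0511 mean [ 0.6199 -0.1073]
from [ 0.6138  0.0966  0.2235 91.7359]
[[82, 38.0, -8.0, 6.0, -1.3], [82, 77.0, -16.0, 12.0, -2.6], [82, 115.0, -24.0, 18.0, -3.9], [82, 153.0, -32.0, 24.0, -5.3]]
```

>>> arm_command(motion=[[84,38,-8,6,-1.3],[84,77,-16,12,-2.6],[84,115,-24,18,-3.9],[84,150,-29,24,-5.3],[84,150,-29,24,-5.3]])

```text
time: 10.05
position: [0.5774, 0.2429, 0.1944]
tool_rot: [-2.075, -2.352, -0.004]
ft_force: [-1.1, 0.8, -0.8]
grip_width: 0.958
grip_force: 0.0
```

Run:
```python
from h import *
s=get_state();print(s['position'],s['grip_width']*87)
im,d,p=look('wrist'); W=world(p,d);X,Y,Z=W[...,0],W[...,1],W[...,2]
blobs(W,Z,(Z>.03)&(Z<.047)&(X>.44)&(X<.64)&(Y>.08)&(Y<.32))
# lid clearance near x at z .08-.1
m=(Z>.08)&(Z<.11)&(X>.62)&(X<.78)&(Y>.12)&(Y<.3)&(d>0); print('lid min x',np.percentile(X[m],[1,5,20]) if m.any() else None)
plan([(.5805,.2495,.10,97,84),(.5805,.2495,.034,97,84)])
```

```text
[0.57735483 0.24288966 0.19437051] 83.32833987378507
2424 [273. 178.] c [595.8 252. ] size [40.  69.7] ang 6.8 z 0.0411 mean [0.5956 0.2532]
226 [195. 239.] c [517.4 168.8] size [18.6 16.3] ang 12.6 z 0.0405 mean [0.5182 0.172 ]
645 [191. 282.] c [516.4 117.3] size [40.7 25.5] ang 7.2 z 0.0411 mean [0.517  0.1178]
lid min x [0.71664352 0.7186383  0.72175858]
from [ 0.5789  0.2381  0.195  96.9034]
[[84, 4.0, 1.0, 32.0, -0.0], [84, 7.0, 2.0, 63.0, -0.1], [84, 11.0, 3.0, 95.0, -0.1], [84, 11.0, 3.0, 128.0, -0.1], [84, 11.0, 3.0, 161.0, -0.1]]
```

>>> arm_command(motion=[[84,6,2,35,0],[84,11,2,75,0],[84,11,2,100,0],[84,11,2,100,0],[84,11,2,100,0]])

```text
time: 10.52
position: [0.5818, 0.2415, 0.0949]
tool_rot: [2.096, 2.339, -0.002]
ft_force: [0.1, -0.7, 1.5]
grip_width: 0.963
grip_force: 0.0
```

Run:
```python
from h import *
plan([(.5825,.2500,.033,97,84)])
```

```text
from [5.81800e-01 2.41500e-01 9.49000e-02 9.62764e+01]
[[84, 4.0, 1.0, 31.0, -0.4], [84, 8.0, 2.0, 62.0, -0.7]]
```

>>> arm_command(motion=[[84,8,1,31,-0.7],[84,8,1,52,-0.7],[84,8,1,62,-0.7],[84,8,1,62,-0.7],[84,8,1,62,-0.7]])

```text
time: 10.93
position: [0.5832, 0.2509, 0.0348]
tool_rot: [2.081, 2.352, 0.003]
ft_force: [-0.5, 0.3, -0.9]
grip_width: 0.964
grip_force: 0.0
```

>>> arm_command(motion=[[30,0,0,0,0],[30,0,0,0,0],[30,0,0,0,0],[30,0,0,0,0],[30,0,0,0,0]], newtons=30)

```text
time: 11.35
position: [0.5824, 0.2516, 0.0335]
tool_rot: [2.08, 2.354, 0.003]
ft_force: [1.4, 0.1, -0.1]
grip_width: 0.676
grip_force: 0.4
```

>>> arm_command(motion=[[30,0,0,0,0],[30,0,0,-20,0],[30,0,0,-60,0],[30,0,0,-100,0],[30,0,0,-130,0]])

```text
time: 11.77
position: [0.5822, 0.2513, 0.1657]
tool_rot: [2.08, 2.353, 0.003]
ft_force: [0.2, -0.3, 1.6]
grip_width: 0.365
grip_force: 0.0
```

Run:
```python
from h import *
s=get_state();print(s['position'],s['grip_width']*87,s['grip_force'])
x,y=.6185,-.0185
plan([(x,y,.165,91,30),(x,y,.1,91,30)])
```

```text
[0.58223662 0.25130009 0.16565157] 31.768732075683886 0.0
from [ 0.5822  0.2513  0.1657 97.059 ]
[[30, -39.0, 0.0, 0.0, 0.9], [30, -78.0, 1.0, 0.0, 1.7], [30, -117.0, 1.0, 0.0, 2.6], [30, -156.0, 2.0, 0.0, 3.5], [30, -194.0, 2.0, 0.0, 4.3]]
[[30, -39.0, 3.0, 0.0, 0.9], [30, -77.0, 7.0, 0.0, 1.7], [30, -77.0, 7.0, 33.0, 1.7], [30, -77.0, 7.0, 65.0, 1.7]]
```

The fingers were still closing when I lifted, so the blank is still in the tray. Look again.

>>> arm_command(motion=[[60,0,0,0,0],[60,0,0,0,0],[60,0,0,0,0],[60,0,0,0,0]])

```text
time: 12.1
position: [0.5805, 0.2511, 0.1609]
tool_rot: [-2.079, -2.354, 0.004]
ft_force: [0.0, -0.2, -0.2]
grip_width: 0.583
grip_force: 0.0
```

Run:
```python
from h import *
s=get_state();print(s['position'],s['grip_width']*87)
im,d,p=look('wrist'); W=world(p,d);X,Y,Z=W[...,0],W[...,1],W[...,2]
blobs(W,Z,(Z>.03)&(Z<.06)&(X>.44)&(X<.64)&(Y>.08)&(Y<.32))
```

```text
[0.5805433  0.25106554 0.1609361 ] 50.74812151500957
2973 [256. 192.] c [582.2 249.1] size [40.  70.4] ang 7.2 z 0.0411 mean [0.5819 0.2511]
```

>>> arm_command(motion=[[60,0,1,40,0],[60,0,1,80,0],[60,0,1,115,0],[60,0,1,127,0],[60,0,1,127,0]])

```text
time: 12.57
position: [0.5792, 0.2499, 0.0309]
tool_rot: [-2.078, -2.352, 0.014]
ft_force: [-0.3, 0.1, -0.3]
grip_width: 0.69
grip_force: 0.0
```

>>> arm_command(motion=[[30,0,0,0,0],[30,0,0,0,0],[30,0,0,0,0],[30,0,0,0,0],[30,0,0,0,0]])

```text
time: 12.98
position: [0.5838, 0.2521, 0.0378]
tool_rot: [2.08, 2.354, 0.005]
ft_force: [-0.6, -0.0, 6.6]
grip_width: 0.456
grip_force: 30.0
```

>>> arm_command(motion=[[30,0,0,0,0],[30,0,0,0,0],[30,0,0,0,0]])

```text
time: 13.23
position: [0.5838, 0.2521, 0.0378]
tool_rot: [2.08, 2.354, 0.005]
ft_force: [-1.6, -0.6, 6.0]
grip_width: 0.453
grip_force: 30.0
```

>>> arm_command(motion=[[30,0,0,-25,0],[30,0,0,-60,0],[30,0,0,-100,0],[30,0,0,-125,0],[30,0,0,-125,0]], newtons=35)

```text
time: 13.65
position: [0.5865, 0.2527, 0.1681]
tool_rot: [2.078, 2.351, 0.018]
ft_force: [1.1, 0.5, -1.3]
grip_width: 0.458
grip_force: 35.0
```

Run:
```python
from h import *
s=get_state();print(s['position'],s['grip_width']*87,s['grip_force'])
x,y=.6185,-.0185
plan([(x,y,.165,91,30),(x,y,.1,91,30)])
```

```text
[0.5865169  0.25265969 0.16814361] 39.881301062450525 34.998512864112854
from [ 0.5865  0.2527  0.1681 97.0631]
[[30, -39.0, -0.0, 0.0, 0.9], [30, -78.0, -0.0, 1.0, 1.7], [30, -117.0, -1.0, 1.0, 2.6], [30, -156.0, -1.0, 2.0, 3.5], [30, -195.0, -1.0, 2.0, 4.3]]
[[30, -39.0, 3.0, 0.0, 0.9], [30, -78.0, 5.0, 1.0, 1.7], [30, -78.0, 5.0, 33.0, 1.7], [30, -78.0, 5.0, 66.0, 1.7]]
```

>>> arm_command(motion=[[30,-39,0,0,0.9],[30,-78,0,0,1.7],[30,-117,-1,0,2.6],[30,-156,-1,0,3.5],[30,-195,-1,0,4.3]])

```text
time: 14.07
position: [0.6053, 0.0561, 0.1604]
tool_rot: [-2.167, -2.274, -0.0]
ft_force: [1.1, -0.1, -0.5]
grip_width: 0.454
grip_force: 35.0
```

>>> arm_command(motion=[[30,-39,3,0,0.9],[30,-78,5,0,1.7],[30,-78,5,33,1.7],[30,-78,5,66,1.7],[30,-78,5,66,1.7]])

```text
time: 14.48
position: [0.6095, -0.0204, 0.0883]
tool_rot: [-2.197, -2.235, 0.013]
ft_force: [-2.4, 0.5, -2.7]
grip_width: 0.456
grip_force: 35.0
```

Run:
```python
from h import *
s=get_state();print(s['position'],s['grip_width']*87,s['grip_force'])
im,d,p=look('wrist'); W=world(p,d);X,Y,Z=W[...,0],W[...,1],W[...,2]
m=(Z>.025)&(Z<.036)&(Y>.0)&(Y<.06)&(abs(X-.62)<.03)&(d>0); print('railL inner y',np.percentile(Y[m],[1,5]))
# held blank near end (+y): rows above; print blob with z>.04
blobs(W,Z,(Z>.06)&(Z<.13)&(X>.56)&(X<.68)&(Y>-.08)&(Y<.08))
plan([(.6185,-.0185,.043,91,30)])
```

```text
[ 0.60948592 -0.02037406  0.08825109] 39.67508505307104 34.998605847358704
railL inner y [0.02288046 0.02369818]
5725 [255. 217.] c [610.5  -3.2] size [63.7 30.7] ang 1.1 z 0.0914 mean [ 0.6102 -0.0018]
453 [206. 285.] c [588.6 -21.8] size [ 5.2 17.3] ang 1.0 z 0.1248 mean [ 0.5888 -0.0226]
1805 [255. 285.] c [610.9 -43. ] size [40.1 17.9] ang 0.7 z 0.0916 mean [ 0.6109 -0.043 ]
458 [305. 285.] c [633.3 -21.1] size [ 5.4 16.7] ang 0.9 z 0.1243 mean [ 0.6331 -0.0218]
from [ 6.11100e-01 -1.97000e-02  9.11000e-02  9.10508e+01]
[[30, 1.0, 4.0, 24.0, 0.0], [30, 1.0, 7.0, 48.0, 0.1]]
```

>>> arm_command(motion=[[30,1,7,25,0],[30,1,7,40,0],[30,1,7,48,0],[30,1,7,48,0]])

```text
time: 14.87
position: [0.6209, -0.0179, 0.0462]
tool_rot: [-2.198, -2.243, 0.002]
ft_force: [-0.5, 0.6, -1.6]
grip_width: 0.453
grip_force: 35.0
```

Run:
```python
from h import *
s=get_state();print(s['position'],s['ft_force'])
```

```text
[ 0.62090064 -0.01785098  0.04620641] [-0.48846364  0.59809274 -1.6262755 ]
```

Lower 3 mm more, release, rise and go back over the tray.

>>> arm_command(motion=[[30,0,0,3,0],[30,0,0,3,0],[52,0,0,3,0],[52,0,0,3,0],[52,0,0,3,0]])

```text
time: 15.28
position: [0.6222, -0.0187, 0.0447]
tool_rot: [2.2, 2.242, 0.002]
ft_force: [0.3, 0.5, 0.1]
grip_width: 0.574
grip_force: 0.0
```

>>> arm_command(motion=[[52,0,0,-30,0],[52,0,0,-70,0],[52,0,0,-110,0],[52,30,-20,-130,0],[52,65,-40,-145,0]])

```text
time: 15.7
position: [0.5828, 0.041, 0.1923]
tool_rot: [2.205, 2.231, 0.006]
ft_force: [-0.4, 1.5, -0.4]
grip_width: 0.6
grip_force: 0.0
```

>>> arm_command(motion=[[56,35,-15,0,-3],[56,70,-32,0,-6],[56,100,-50,0,-8],[56,100,-60,0,-10],[56,100,-60,0,-10]])

```text
time: 16.12
position: [0.5169, 0.1458, 0.1886]
tool_rot: [-1.988, -2.431, -0.001]
ft_force: [0.4, -0.7, -0.2]
grip_width: 0.644
grip_force: 0.0
```

Run:
```python
from h import *
s=get_state();print(s['position'],s['grip_width']*87)
im,d,p=look('wrist'); W=world(p,d);X,Y,Z=W[...,0],W[...,1],W[...,2]
blobs(W,Z,(Z>.03)&(Z<.06)&(X>.45)&(X<.64)&(Y>.08)&(Y<.32))
im,d,p=look('top'); W=world(p,d);X,Y,Z=W[...,0],W[...,1],W[...,2]
blobs(W,Z,(Z>.037)&(Z<.06)&(X>.555)&(X<.66)&(Y>-.23)&(Y<.02),20)
blobs(W,Z,(Z>.033)&(Z<.06)&(X>.45)&(X<.64)&(Y>.08)&(Y<.32),20)
```

```text
[0.51694725 0.14580989 0.18858894] 56.03863758636621
2459 [249. 188.] c [511.9 140.1] size [40.1 70.2] ang 10.9 z 0.0411 mean [0.5115 0.1417]
608 [292. 182.] c [ 620.3 -107. ] size [48.5 85.4] ang 1.6 z 0.0508 mean [ 0.6196 -0.1068]
406 [259. 182.] c [621.9 -20.8] size [40.6 68.9] ang 0.8 z 0.045 mean [ 0.6215 -0.0213]
133 [207. 223.] c [514.9 117.5] size [39.6 24.6] ang 10.7 z 0.0399 mean [0.5162 0.1167]
```

Run:
```python
from h import *
plan([(.512,.1405,.036,100.9,54)])
```

```text
from [  0.5195   0.1425   0.1888 101.0042]
[[54, -0.0, -2.0, 38.0, 0.0], [54, -0.0, -4.0, 76.0, 0.1], [54, -0.0, -6.0, 115.0, 0.1], [54, -1.0, -8.0, 153.0, 0.1]]
```

>>> arm_command(motion=[[54,0,-4,38,0],[54,0,-8,76,0],[54,-1,-8,100,0],[54,-1,-8,100,0]])

```text
time: 16.55
position: [0.5085, 0.1372, 0.0834]
tool_rot: [-2.0, -2.419, 0.014]
ft_force: [-0.4, -0.8, -0.0]
grip_width: 0.621
grip_force: 0.0
```

Run:
```python
from h import *
plan([(.512,.1405,.036,100.9,54)])
```

```text
from [5.085000e-01 1.372000e-01 8.340000e-02 1.008342e+02]
[[54, 1.0, 2.0, 24.0, -0.0], [54, 3.0, 4.0, 47.0, -0.1]]
```

>>> arm_command(motion=[[54,2,2,25,0],[54,2,2,45,0],[54,2,2,45,0],[30,2,2,45,0],[30,2,2,45,0]], newtons=30)

```text
time: 16.97
position: [0.5148, 0.1427, 0.0451]
tool_rot: [1.998, 2.423, 0.003]
ft_force: [0.2, 0.7, 0.3]
grip_width: 0.537
grip_force: 0.1
```

>>> arm_command(motion=[[30,0,0,0,0],[30,0,0,0,0],[30,0,0,0,0],[30,0,0,0,0]])

```text
time: 17.3
position: [0.5145, 0.1432, 0.0451]
tool_rot: [1.996, 2.424, 0.004]
ft_force: [-0.6, -1.1, 6.5]
grip_width: 0.455
grip_force: 30.0
```

Gripped 9 mm too high; reopen, go lower, regrip.

>>> arm_command(motion=[[54,0,0,0,0],[54,0,0,0,0],[54,0,0,8,0],[54,0,0,9,0],[54,0,0,9,0]])

```text
time: 17.72
position: [0.512, 0.143, 0.0332]
tool_rot: [-1.996, -2.425, 0.003]
ft_force: [0.0, -0.1, -0.2]
grip_width: 0.614
grip_force: 0.0
```

>>> arm_command(motion=[[30,0,0,0,0],[30,0,0,0,0],[30,0,0,0,0],[30,0,0,0,0],[30,0,0,0,0]])

```text
time: 18.13
position: [0.513, 0.1432, 0.0343]
tool_rot: [1.997, 2.425, 0.0]
ft_force: [0.6, 0.6, -0.4]
grip_width: 0.46
grip_force: 30.0
```

>>> arm_command(motion=[[30,0,0,-25,0],[30,0,0,-60,0],[30,0,0,-100,0],[30,0,0,-140,0],[30,0,0,-150,0]], newtons=35)

```text
time: 18.55
position: [0.5163, 0.1438, 0.1907]
tool_rot: [1.995, 2.422, 0.015]
ft_force: [1.3, -0.1, -0.0]
grip_width: 0.457
grip_force: 35.0
```

Run:
```python
from h import *
s=get_state();print(s['position'],s['grip_width']*87,s['grip_force'])
plan([(.60,.04,.185,94,30),(.621,-.191,.17,91,30)])
```

```text
[0.51625646 0.14382707 0.19074814] 39.770558420525504 34.99978959560394
from [  0.5163   0.1438   0.1907 101.0499]
[[30, -29.0, 16.0, 1.0, 1.8], [30, -59.0, 31.0, 3.0, 3.5], [30, -88.0, 47.0, 4.0, 5.3], [30, -118.0, 62.0, 6.0, 7.0], [30, -156.0, 58.0, 8.0, 7.5]]
[[30, -39.0, 1.0, 3.0, 0.5], [30, -77.0, 2.0, 5.0, 1.0], [30, -116.0, 3.0, 7.0, 1.5], [30, -155.0, 5.0, 10.0, 2.0], [30, -193.0, 6.0, 12.0, 2.5]]
```

>>> arm_command(motion=[[30,-29,16,1,1.8],[30,-59,31,3,3.5],[30,-88,47,4,5.3],[30,-118,62,6,7],[30,-156,58,8,7.5]])

```text
time: 18.97
position: [0.6025, 0.0031, 0.1756]
tool_rot: [2.146, 2.292, 0.003]
ft_force: [0.5, -0.2, -0.6]
grip_width: 0.453
grip_force: 35.0
```

>>> arm_command(motion=[[30,-39,1,3,0.5],[30,-77,2,5,1],[30,-116,3,7,1.5],[30,-155,5,10,2],[30,-193,6,12,2.5]])

```text
time: 19.38
position: [0.6177, -0.1928, 0.1635]
tool_rot: [-2.2, -2.242, 0.0]
ft_force: [-0.5, -0.6, -1.1]
grip_width: 0.457
grip_force: 35.0
```

>>> arm_command(motion=[[30,0,0,30,0],[30,0,0,68,0],[30,0,0,68,0],[30,0,0,68,0]])

```text
time: 19.72
position: [0.6161, -0.19, 0.094]
tool_rot: [-2.197, -2.239, 0.005]
ft_force: [0.5, 0.2, -0.7]
grip_width: 0.457
grip_force: 35.0
```

Run:
```python
from h import *
s=get_state();print(s['position'],s['grip_width']*87,s['grip_force'])
im,d,p=look('wrist'); W=world(p,d);X,Y,Z=W[...,0],W[...,1],W[...,2]
print(camera_params('wrist')['extrinsics'][0][3],p['extrinsics'][0][3])
blobs(W,Z,(Z>.06)&(Z<.13)&(X>.56)&(X<.68)&(Y>-.28)&(Y<-.1))
blobs(W,Z,(Z>.04)&(Z<.06)&(X>.56)&(X<.66)&(Y>-.28)&(Y<0))
plan([(.621,-.191,.039,91,30)])
```

```text
[ 0.6160574  -0.19001876  0.09398503] 39.79679645403464 34.999818205833435
0.6176160466516645 0.6165210853273749
5729 [255. 217.] c [ 616.8 -171.6] size [63.4 29.6] ang 1.0 z 0.1007 mean [ 0.6167 -0.1706]
101 [213. 282.] c [ 597.1 -193. ] size [ 1.2 13.6] ang 0.2 z 0.1252 mean [ 0.5973 -0.1945]
1849 [255. 285.] c [ 617.4 -210.5] size [40.3 17.2] ang 1.4 z 0.1008 mean [ 0.6174 -0.2104]
138 [300. 283.] c [ 638.5 -192.2] size [ 2.8 13.3] ang 1.0 z 0.1271 mean [ 0.6377 -0.1932]
1015 [271.   7.] c [624.  -53.4] size [40.   7.8] ang 0.3 z 0.0458 mean [ 0.6238 -0.0539]
10573 [266.  92.] c [ 622.2 -107. ] size [48.5 84.8] ang 1.3 z 0.0522 mean [ 0.622  -0.1051]
from [ 0.6179 -0.1905  0.0963 91.1217]
[[30, -0.0, 2.0, 29.0, 0.1], [30, -1.0, 3.0, 57.0, 0.1]]
```

>>> arm_command(motion=[[30,-2,3,30,0],[30,-2,3,50,0],[30,-2,3,55,0],[30,-2,3,55,0],[30,-2,3,55,0]])

```text
time: 20.18
position: [0.6223, -0.193, 0.0434]
tool_rot: [2.198, 2.241, 0.002]
ft_force: [1.6, 0.0, -0.3]
grip_width: 0.458
grip_force: 35.0
```

Run:
```python
from h import *
s=get_state();print(s['position'],s['ft_force'])
```

```text
[ 0.62230966 -0.19304493  0.0434005 ] [ 1.62876985  0.02528394 -0.25129081]
```

>>> arm_command(motion=[[30,0,0,4,0],[30,0,0,4,0],[52,0,0,4,0],[52,0,0,4,0],[52,0,0,4,0]])

```text
time: 20.6
position: [0.6209, -0.193, 0.0375]
tool_rot: [2.2, 2.242, 0.0]
ft_force: [0.4, 0.5, 0.5]
grip_width: 0.568
grip_force: 0.0
```

>>> arm_command(motion=[[52,0,0,-30,0],[52,0,0,-70,0],[52,0,0,-110,0],[52,0,0,-150,0],[52,0,0,-160,0]])

```text
time: 21.02
position: [0.6236, -0.1947, 0.2045]
tool_rot: [2.195, 2.236, 0.009]
ft_force: [1.0, -0.3, 0.8]
grip_width: 0.6
grip_force: 0.0
```

Run:
```python
from h import *
s=get_state();print(s['position'])
plan([(.489,-.05,.21,91,45)])
```

```text
[ 0.62357863 -0.19470725  0.20453172]
from [ 0.6236 -0.1947  0.2045 91.0516]
[[45, 29.0, -26.0, -1.0, 0.0], [45, 59.0, -53.0, -2.0, 0.0], [45, 88.0, -79.0, -3.0, 0.0], [45, 118.0, -106.0, -4.0, 0.0], [45, 147.0, -132.0, -5.0, 0.1]]
```

>>> arm_command(motion=[[45,29,-26,-1,7],[45,59,-53,-2,14],[45,88,-79,-3,21],[45,118,-106,-4,28],[45,140,-120,-5,35]])

```text
time: 21.43
position: [0.5025, -0.0621, 0.2016]
tool_rot: [-2.718, -1.572, 0.002]
ft_force: [0.4, 0.3, -0.1]
grip_width: 0.517
grip_force: 0.0
```

Run:
```python
from h import *
plan([(.489,-.077,.21,1,45)])
```

```text
from [ 0.5025 -0.0621  0.2016 60.0812]
[[45, -2.0, -0.0, -1.0, 6.6], [45, -4.0, -1.0, -2.0, 13.1], [45, -7.0, -1.0, -3.0, 19.7], [45, -9.0, -2.0, -4.0, 26.3], [45, -11.0, -2.0, -5.0, 32.8]]
[[45, -2.0, 1.0, -1.0, 6.6], [45, -4.0, 2.0, -2.0, 13.1], [45, -6.0, 2.0, -3.0, 19.7], [45, -8.0, 3.0, -4.0, 26.3]]
```

>>> arm_command(motion=[[45,-2,0,-1,7],[45,-4,-1,-2,14],[45,-7,-1,-3,21],[45,-9,-2,-4,28],[45,-11,-2,-5,34]])

```text
time: 21.85
position: [0.4968, -0.0715, 0.2071]
tool_rot: [-3.06, -0.708, 0.001]
ft_force: [0.1, -0.2, -0.3]
grip_width: 0.52
grip_force: 0.0
```

>>> arm_command(motion=[[45,-2,1,-1,7],[45,-4,2,-2,14],[45,-6,2,-3,21],[45,-8,3,-4,25],[45,-8,3,-4,25]])

```text
time: 22.27
position: [0.491, -0.0783, 0.2112]
tool_rot: [-3.141, -0.034, 0.0]
ft_force: [-0.0, 0.1, -0.1]
grip_width: 0.517
grip_force: 0.0
```

Run:
```python
from h import *
s=get_state();print(s['position'],np.degrees(s['joint_positions'][6]))
im,d,p=look('wrist','w5.png'); W=world(p,d);X,Y,Z=W[...,0],W[...,1],W[...,2]
blobs(W,Z,(Z>.138)&(Z<.155)&(X>.4)&(X<.6)&(Y>-.2)&(Y<0),15)
blobs(W,Z,(Z>.09)&(Z<.101)&(X>.4)&(X<.6)&(Y>-.2)&(Y<0),50)
im,d,p=look('top'); W=world(p,d);X,Y,Z=W[...,0],W[...,1],W[...,2];np.savez('t5.npz',W=W,im=im)
blobs(W,Z,(Z>.037)&(Z<.06)&(X>.555)&(X<.66)&(Y>-.235)&(Y<.02),20)
cv2.imwrite('pics/t5.png',cv2.resize(im[140:280,220:370],None,fx=4,fy=4)[:,:,::-1])
plan([(.489,-.077,.21,1,45)])
```

```text
[ 0.49104689 -0.07832349  0.21124293] -82.79386909612666
745 [255. 209.] c [491.1 -77.4] size [23.9 24. ] ang 1.3 z 0.1474 mean [ 0.4928 -0.0778]
5810 [292. 207.] c [ 478.8 -109.6] size [ 81. 109.] ang 3.3 z 0.0952 mean [ 0.479  -0.1131]
532 [293. 181.] c [ 621.3 -107.2] size [84.9 48.7] ang 89.8 z 0.0509 mean [ 0.6223 -0.1094]
405 [259. 182.] c [621.8 -20.5] size [68.7 40.8] ang 89.9 z 0.0449 mean [ 0.6215 -0.0213]
406 [325. 182.] c [ 621.5 -195.5] size [40.9 70.3] ang 1.3 z 0.0452 mean [ 0.6209 -0.1951]
from [ 0.4913 -0.0778  0.2111  1.4907]
[[45, -2.0, -1.0, 1.0, 0.5]]
```

View pics/w5.png

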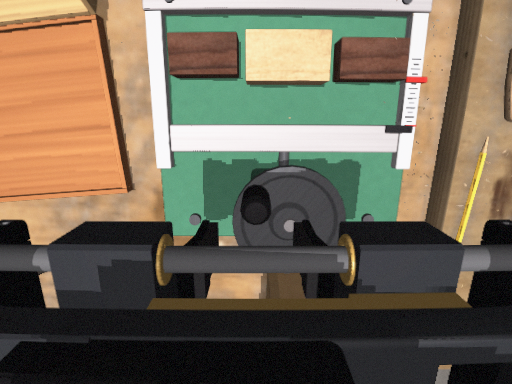

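Wrist view: three blanks in the bed at row ~57, pointer at (400,128), red clip (415,79), knob (256,205), hub (290,226).

Run:
```python
from h import *
im,d,p=look('wrist'); W=world(p,d); hs=cv2.cvtColor(im,cv2.COLOR_RGB2HSV)
red=((hs[...,0]<8)|(hs[...,0]>172))&(hs[...,1]>140)&(hs[...,2]>90)
for n,r0,r1 in(('clip',65,95),('ptr',115,140)):
    m=np.zeros_like(red);m[r0:r1,375:440]=red[r0:r1,375:440]
    ys,xs=np.nonzero(m); print(n,len(xs),[ys.min(),ys.max(),xs.min(),xs.max()] if len(xs) else '',W[m].mean(0).round(4) if len(xs) else '',np.median(W[m],0) if len(xs) else '')
dark=(hs[...,2]<60); m=np.zeros_like(red); m[118:138,385:414]=dark[118:138,385:414]; w=W[m]; print('bar',m.sum(),w.min(0).round(4),w.max(0).round(4),w.mean(0).round(4))
for u,v in((290,226),(200,150),(340,147)): print(u,v,W[v,u].round(4))
# jaw front edge along several cols
for c in (180,250,350,380):
    q=[r for r in range(90,160) if hs[r,c,1]<40 and hs[r,c,2]>150]; print(c,W[q[0],c].round(4),W[q[-1],c].round(4))
# crank rows: 40 deg? per-row 36deg about axis
k=np.array([.4911,-.0774]);a=np.array([.4643,-.1096]);r=k-a;th=np.arctan2(r[1],r[0]);print(np.degrees(th),np.hypot(*r))
for i in range(1,11):
    t=th-np.radians(36*i); q=a+.042*np.array([np.cos(t),np.sin(t)])-k if 0 else .042*np.array([np.cos(t)-np.cos(th),np.sin(t)-np.sin(th)]); print(i,(q*1000).round(1))
```

```text
clip 115 [np.int64(78), np.int64(84), np.int64(407), np.int64(428)] [ 0.6052 -0.2474  0.0351] [ 0.60513589 -0.24710504  0.03537425]
ptr 15 [np.int64(126), np.int64(127), np.int64(406), np.int64(416)] [ 0.5575 -0.2486  0.0354] [ 0.55763295 -0.25004601  0.03532256]
bar 150 [ 0.5502 -0.2481  0.0335] [ 0.5623 -0.0756  0.3604] [ 0.5535 -0.2332  0.0383]
290 226 [ 0.4642 -0.1104  0.1062]
200 150 [ 0.5247 -0.0142  0.0345]
340 147 [ 0.5322 -0.171   0.0343]
180 [0.5526 0.0077 0.0327] [0.5209 0.0128 0.0172]
250 [ 0.5534 -0.0697  0.0343] [ 0.5248 -0.0703  0.0333]
350 [ 0.5554 -0.1802  0.0331] [ 0.5266 -0.1837  0.0316]
380 [ 0.5555 -0.2132  0.0348] [ 0.5278 -0.2176  0.0329]
50.229450773491195 0.04189367494025799
1 [ 13.8 -22. ]
2 [ 12.1 -47.9]
3 [ -4.5 -67.8]
4 [-29.6 -74.2]
5 [-53.7 -64.6]
6 [-67.6 -42.6]
7 [-65.9 -16.7]
8 [-49.3   3.2]
9 [-24.1   9.6]
10 [-0.  0.]
```

>>> arm_command(motion=[[45,0,0,35,0.5],[45,0,0,70,0.5],[45,0,0,88,0.5],[15,0,0,88,0.5],[15,0,0,88,0.5]], newtons=15)

```text
time: 22.83
position: [0.4908, -0.0778, 0.1227]
tool_rot: [3.141, 0.025, -0.004]
ft_force: [0.3, 0.6, 0.9]
grip_width: 0.435
grip_force: 0.0
```

>>> arm_command(motion=[[15,0,0,0,0],[15,0,0,0,0],[15,0,0,0,0],[15,0,0,0,0]])

```text
time: 23.17
position: [0.4927, -0.0779, 0.1248]
tool_rot: [-3.141, -0.024, -0.004]
ft_force: [-0.8, 0.3, 4.6]
grip_width: 0.281
grip_force: 15.0
```

Gripped (24.5 mm). First turn.

>>> arm_command(motion=[[15,14,22,0,0],[15,12,48,0,0],[15,-4,68,0,0],[15,-30,74,0,0],[15,-54,65,0,0]])

```text
time: 23.58
position: [0.4404, -0.1443, 0.1246]
tool_rot: [-3.14, -0.016, -0.009]
ft_force: [10.5, 12.3, 5.2]
grip_width: 0.284
grip_force: 15.0
```

>>> arm_command(motion=[[15,-14,-22,0,0],[15,-12,-48,0,0],[15,4,-68,0,0],[15,30,-74,0,0],[15,54,-65,0,0]])

```text
time: 24.0
position: [0.4916, -0.0776, 0.1245]
tool_rot: [3.14, 0.032, -0.002]
ft_force: [-12.0, -11.4, 13.8]
grip_width: 0.281
grip_force: 15.0
```

```bash
cat >> h.py <<'E'
def jaw():
    s=get_state(); print('tcp',s['position'].round(4),'F',s['ft_force'].round(1),'w',round(s['grip_width']*87,1))
    for n in('wrist','top'):
        im,d,p=look(n); W=world(p,d); X,Y,Z=W[...,0],W[...,1],W[...,2]; hs=cv2.cvtColor(im,cv2.COLOR_RGB2HSV)
        red=((hs[...,0]<8)|(hs[...,0]>172))&(hs[...,1]>140)&(hs[...,2]>90)&(Z>.025)&(Z<.045)&(X>.5)&(X<.64)&(Y<-.225)&(Y>-.265)
        blobs(W,d,red,4)
        for y in (-.18,-.06): 
            m=(abs(Y-y)<.006)&(Z>.030)&(Z<.037)&(X>.48)&(X<.64)&(hs[...,1]<45)&(hs[...,2]>120)&(d>0); print(n,y,'jaw x',np.percentile(X[m],[2,98]).round(4) if m.sum()>5 else None)
E
python3 -c "
from h import *
jaw()"
```

```text
tcp [ 0.4916 -0.0776  0.1245] F [-12.  -11.4  13.8] w 24.5
105 [478.  65.] c [ 607.6 -248.3] size [20.3  6. ] ang 84.2 z 0.0356 mean [ 0.607  -0.2489]
wrist -0.18 jaw x [0.5377 0.5657]
wrist -0.06 jaw x [0.5357 0.5636]
18 [344. 188.] c [ 604.3 -247.1] size [21.4  3.8] ang 85.7 z 0.0356 mean [ 0.6041 -0.2466]
top -0.18 jaw x None
top -0.06 jaw x None
```

>>> arm_command(motion=[[15,14,22,0,0],[15,12,48,0,0],[15,-4,68,0,0],[15,-30,74,0,0],[15,-54,65,0,0]])

```text
time: 24.52
position: [0.44, -0.1444, 0.1241]
tool_rot: [-3.14, -0.017, -0.007]
ft_force: [11.2, 13.0, 2.5]
grip_width: 0.281
grip_force: 15.0
```

>>> arm_command(motion=[[15,-14,-22,0,0],[15,-12,-48,0,0],[15,4,-68,0,0],[15,30,-74,0,0],[15,54,-65,0,0]])

```text
time: 24.93
position: [0.4912, -0.0776, 0.1241]
tool_rot: [3.14, 0.032, -0.003]
ft_force: [-12.7, -12.3, 11.3]
grip_width: 0.282
grip_force: 15.0
```

>>> arm_command(motion=[[15,14,22,0,0],[15,12,48,0,0],[15,-4,68,0,0],[15,-30,74,0,0],[15,-54,65,0,0]])

```text
time: 25.35
position: [0.4399, -0.1443, 0.124]
tool_rot: [-3.14, -0.016, -0.007]
ft_force: [11.5, 12.3, 1.9]
grip_width: 0.283
grip_force: 15.0
```

>>> arm_command(motion=[[15,-14,-22,0,0],[15,-12,-48,0,0],[15,4,-68,0,0],[15,30,-74,0,0],[15,54,-65,0,0]])

```text
time: 25.77
position: [0.4911, -0.0776, 0.124]
tool_rot: [3.14, 0.032, -0.003]
ft_force: [-11.8, -12.3, 11.8]
grip_width: 0.283
grip_force: 15.0
```

```bash
python3 -c "
from h import *
jaw()"
```

```text
tcp [ 0.4911 -0.0776  0.124 ] F [-11.8 -12.3  11.8] w 24.6
102 [478.  64.] c [ 606.7 -247.9] size [21.   4.7] ang 87.4 z 0.0356 mean [ 0.6069 -0.2486]
11 [471.  90.] c [ 587.4 -246.9] size [8.  0.7] ang 87.1 z 0.0349 mean [ 0.5874 -0.2468]
wrist -0.18 jaw x [0.5579 0.5853]
wrist -0.06 jaw x [0.5553 0.5827]
18 [344. 188.] c [ 603.9 -246.7] size [21.9  3.8] ang 88.6 z 0.0352 mean [ 0.6041 -0.2466]
top -0.18 jaw x None
top -0.06 jaw x [0.5656 0.5782]
```

>>> arm_command(motion=[[15,14,22,0,0],[15,12,48,0,0],[15,-4,68,0,0],[15,-30,74,0,0],[15,-54,65,0,0]])

```text
time: 26.28
position: [0.4394, -0.1444, 0.1238]
tool_rot: [-3.14, -0.016, -0.006]
ft_force: [10.8, 13.0, 1.5]
grip_width: 0.281
grip_force: 15.0
```

>>> arm_command(motion=[[15,-14,-22,0,0],[15,-12,-48,0,0],[15,4,-68,0,0],[15,30,-74,0,0],[15,54,-65,0,0]])

```text
time: 26.7
position: [0.4907, -0.0776, 0.1238]
tool_rot: [3.14, 0.032, -0.004]
ft_force: [-13.0, -12.0, 10.8]
grip_width: 0.284
grip_force: 15.0
```

>>> arm_command(motion=[[15,14,22,0,0],[15,12,48,0,0],[15,-4,68,0,0],[15,-30,74,0,0],[15,-54,65,0,0]])

```text
time: 27.12
position: [0.4394, -0.1443, 0.1237]
tool_rot: [-3.14, -0.016, -0.006]
ft_force: [11.2, 13.3, 1.5]
grip_width: 0.288
grip_force: 15.0
```

Run:
```python
from h import *
jaw()
im,d,p=look('wrist'); im2,d2,p2=look('top')
a=cv2.resize(im[0:200,312:512],(400,400)); b=cv2.resize(im2[170:230,310:370],(400,400),interpolation=cv2.INTER_CUBIC)
cv2.imwrite('pics/j1.png',np.hstack([a,b])[:,:,::-1])
```

```text
tcp [ 0.4394 -0.1443  0.1237] F [11.2 13.3  1.5] w 25.0
wrist -0.18 jaw x [0.5712 0.5951]
wrist -0.06 jaw x [0.5687 0.5943]
18 [344. 188.] c [ 604.2 -247.3] size [22.3  3.4] ang 89.3 z 0.0333 mean [ 0.6044 -0.247 ]
top -0.18 jaw x [0.5715 0.5984]
top -0.06 jaw x [0.5703 0.5972]
```

View pics/j1.png

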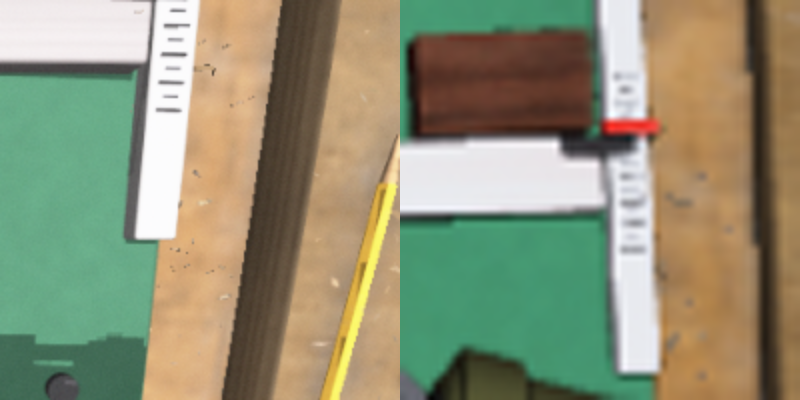

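Top crop: pointer bar just below (nearer than) the red clip, roughly 4–5 mm short. Turn 0.4 more and look.

>>> arm_command(motion=[[15,-14,-22,0,0],[15,-12,-48,0,0],[15,4,-68,0,0],[15,30,-74,0,0],[15,30,-74,0,0]])

```text
time: 27.73
position: [0.4723, -0.0697, 0.1238]
tool_rot: [3.135, 0.029, 0.006]
ft_force: [0.8, 1.0, 4.9]
grip_width: 0.281
grip_force: 15.0
```

Run:
```python
from h import *
jaw()
im,d,p=look('wrist'); im2,d2,p2=look('top'); np.savez('j2.npz',im=im,W=world(p,d),im2=im2,W2=world(p2,d2))
a=cv2.resize(im[20:120,412:512],(400,400),interpolation=cv2.INTER_CUBIC); b=cv2.resize(im2[175:205,325:355],(400,400),interpolation=cv2.INTER_CUBIC)
cv2.imwrite('pics/j2.png',np.hstack([a,b])[:,:,::-1])
```

```text
tcp [ 0.4723 -0.0697  0.1238] F [0.8 1.  4.9] w 24.4
139 [491.  42.] c [ 604.4 -247.1] size [ 5.6 23.2] ang 3.2 z 0.0356 mean [ 0.6051 -0.2502]
wrist -0.18 jaw x [0.5755 0.6041]
wrist -0.06 jaw x [0.5732 0.6022]
13 [345. 188.] c [ 604.3 -247.1] size [21.7  3.3] ang 89.0 z 0.0341 mean [ 0.6048 -0.249 ]
top -0.18 jaw x [0.5745 0.6013]
top -0.06 jaw x [0.573  0.5999]
```

View pics/j2.png

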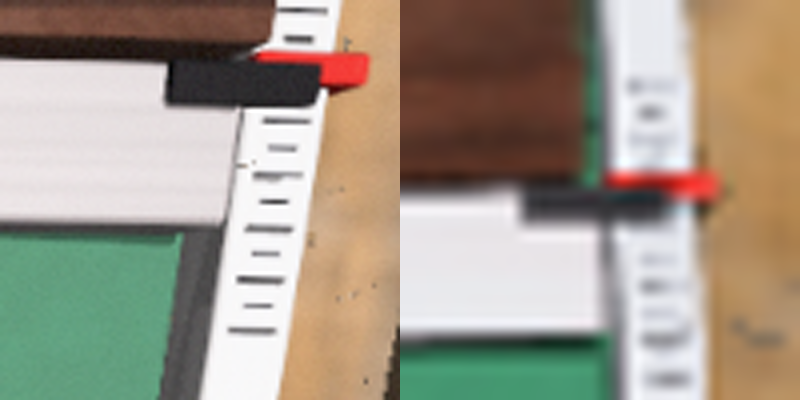

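Left crop: pointer's front edge lies within the clip (clip rows 52–86, pointer edge at ~64), right crop also shows it at the clip middle within 1 mm. Release the knob.

>>> arm_command(motion=[[42,0,0,0,0],[42,0,0,0,0],[42,0,0,0,0],[42,0,0,-30,0],[42,0,0,-60,0]])

```text
time: 28.35
position: [0.4649, -0.0693, 0.1821]
tool_rot: [3.141, 0.023, -0.009]
ft_force: [0.4, -0.0, 0.3]
grip_width: 0.471
grip_force: 0.0
```

Run:
```python
from h import *
plan([(.50,0,.34,60,60),(.62,.15,.34,95.8,60)])
```

```text
from [ 0.4649 -0.0693  0.1821  0.8512]
[[60, 4.0, -8.0, -18.0, -6.6], [60, 8.0, -15.0, -35.0, -13.1], [60, 12.0, -23.0, -53.0, -19.7], [60, 16.0, -31.0, -70.0, -26.3], [60, 20.0, -38.0, -88.0, -32.9]]
[[60, 8.0, -4.0, -18.0, -6.6], [60, 15.0, -8.0, -35.0, -13.1], [60, 23.0, -13.0, -53.0, -19.7], [60, 30.0, -17.0, -70.0, -26.3], [60, 61.0, -27.0, -70.0, -32.3]]
[[60, 31.0, 8.0, 0.0, -6.0], [60, 62.0, 16.0, 0.0, -11.9], [60, 93.0, 24.0, 0.0, -17.9], [60, 124.0, 32.0, 0.0, -23.9], [60, 155.0, 40.0, 0.0, -29.8]]
```

>>> arm_command(motion=[[60,0,0,-25,0],[60,4,-10,-45,-6],[60,12,-23,-60,-13],[60,16,-31,-75,-20],[60,20,-38,-90,-27]])

```text
time: 28.77
position: [0.4863, -0.0301, 0.2737]
tool_rot: [-3.045, -0.767, 0.001]
ft_force: [-0.7, 0.4, -0.2]
grip_width: 0.681
grip_force: 0.0
```

>>> arm_command(motion=[[60,8,-4,-18,-7],[60,15,-8,-35,-14],[60,23,-13,-53,-21],[60,30,-17,-70,-28],[60,61,-27,-70,-35]])

```text
time: 29.18
position: [0.5279, 0.0179, 0.3472]
tool_rot: [-2.679, -1.639, -0.008]
ft_force: [1.1, -1.7, 0.8]
grip_width: 0.686
grip_force: 0.0
```

>>> arm_command(motion=[[60,31,8,0,-7],[60,62,16,0,-14],[60,93,24,0,-20],[60,124,32,0,-26],[60,155,40,0,-32]])

```text
time: 29.6
position: [0.6347, 0.1427, 0.3423]
tool_rot: [-2.117, -2.319, 0.002]
ft_force: [0.2, -1.1, 1.0]
grip_width: 0.693
grip_force: 0.0
```

Run:
```python
from h import *
s=get_state();print(s['position'])
for n in('wrist','top'):
    im,d,p=look(n,n+'6.png'); W=world(p,d);X,Y,Z=W[...,0],W[...,1],W[...,2]; hs=cv2.cvtColor(im,cv2.COLOR_RGB2HSV)
    m=(Z>.17)&(Z<.28)&(X>.7)&(X<.9)&(Y>.1)&(Y<.32)&(hs[...,1]>130)
    blobs(W,d,m,20)
    if n=='top':
        jm=(X>.555)&(X<.68)&(Z>.037)&(Z<.06)&(Y<.02)&(Y>-.24); blobs(W,d,jm,20)
plan([(.70,.19,.34,95.8,40)])
```

```text
[0.63469126 0.14265115 0.34225778]
1594 [433. 133.] c [788.4 216.1] size [ 25.7 113.3] ang 6.2 z 0.2286 mean [0.7924 0.2131]
26 [453.  80.] c [796.8 259.4] size [ 3.1 16.2] ang 6.6 z 0.2304 mean [0.7964 0.2603]
22 [357. 225.] c [752.3 107. ] size [4.2 5.5] ang 16.1 z 0.1891 mean [0.7524 0.1069]
72 [202. 117.] c [760.7 112.3] size [36.2 51. ] ang 48.5 z 0.1951 mean [0.7587 0.1143]
606 [292. 180.] c [ 626.8 -107.3] size [49.7 85.7] ang 0.9 z 0.0509 mean [ 0.6254 -0.1069]
402 [325. 181.] c [ 623.6 -195.4] size [69.8 41.9] ang 89.4 z 0.0451 mean [ 0.6235 -0.1954]
400 [259. 182.] c [621.9 -20.8] size [40.9 68.8] ang 1.0 z 0.0451 mean [ 0.6217 -0.0212]
from [ 0.6353  0.1475  0.3396 95.4191]
[[40, 18.0, 34.0, -0.0, -0.2], [40, 36.0, 68.0, -0.0, -0.4]]
```

View pics/wrist6.png

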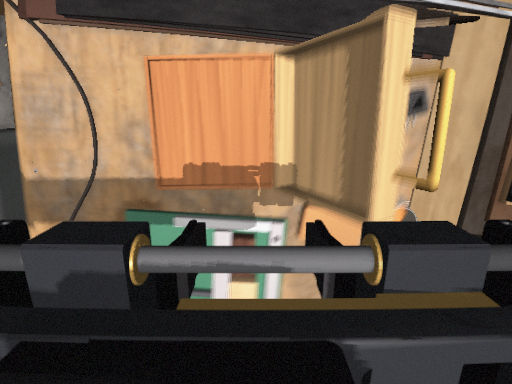

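Run:
```python
from h import *
im,d,p=look('wrist'); W=world(p,d); hs=cv2.cvtColor(im,cv2.COLOR_RGB2HSV)
brass=(hs[...,1]>150)&(hs[...,2]>110)&(W[...,2]>.2)&(W[...,2]<.25)
for r in (90,110,130,150,170):
    c=[k for k in range(420,475) if brass[r,k]]; print(r,c[:1],c[-1:],W[r,c[0]].round(4),W[r,c[-1]].round(4),W[r,c][:,2].max().round(4),W[r,c[int(np.argmax(W[r,c][:,2]))]].round(4))
```

```text
90 [442] [454] [0.7883 0.2565 0.2269] [0.7966 0.2571 0.2306] 0.2306 [0.7966 0.2571 0.2306]
110 [439] [442] [0.7897 0.2397 0.2269] [0.7909 0.2398 0.2294] 0.2294 [0.7909 0.2398 0.2294]
130 [436] [448] [0.7915 0.2225 0.2266] [0.8008 0.2236 0.2291] 0.2291 [0.8008 0.2236 0.2291]
150 [435] [435] [0.7933 0.205  0.2293] [0.7933 0.205  0.2293] 0.2293 [0.7933 0.205  0.2293]
170 [430] [433] [0.7943 0.1863 0.2274] [0.7962 0.1868 0.2289] 0.2293 [0.795  0.1867 0.2293]
```

>>> arm_command(motion=[[36,18,36,0,0],[36,36,76,0,0],[36,45,112,0,0],[36,50,140,0,0],[36,50,140,0,0]])

```text
time: 30.17
position: [0.7728, 0.2033, 0.3366]
tool_rot: [-2.126, -2.312, 0.01]
ft_force: [0.1, 0.4, -2.1]
grip_width: 0.44
grip_force: 0.0
```

Run:
```python
from h import *
s=get_state();print(s['position'],s['grip_width']*87)
im,d,p=look('wrist'); W=world(p,d); X,Y,Z=W[...,0],W[...,1],W[...,2]; hs=cv2.cvtColor(im,cv2.COLOR_RGB2HSV)
m=(hs[...,1]>150)&(hs[...,2]>110)&(Z>.215)&(Z<.25)&(X>.77)&(X<.83)&(Y>.12); blobs(W,d,m,20)
```

```text
[0.77279654 0.20328165 0.33660932] 38.26974105719177
56 [275. 128.] c [785.7 265.2] size [10.3  7.8] ang 73.9 z 0.2221 mean [0.7858 0.2649]
454 [281. 208.] c [798.7 194.4] size [65.1 14.2] ang 89.4 z 0.2305 mean [0.7984 0.1929]
```

Run:
```python
from h import *
plan([(.796,.213,.28,95.8,40),(.796,.213,.221,95.8,36)])
```

```text
from [ 0.7709  0.2018  0.3384 94.7485]
[[40, 5.0, 13.0, 29.0, -0.5], [40, 9.0, 26.0, 58.0, -1.1], [36, 9.0, 26.0, 88.0, -1.1], [36, 9.0, 26.0, 117.0, -1.1]]
```

>>> arm_command(motion=[[36,5,13,20,-0.5],[36,9,26,50,-1],[36,9,26,70,-1],[36,9,26,70,-1],[36,9,26,70,-1]])

```text
time: 30.63
position: [0.7931, 0.213, 0.2738]
tool_rot: [-2.106, -2.329, 0.002]
ft_force: [-0.1, -0.0, 0.2]
grip_width: 0.412
grip_force: 0.0
```

Run:
```python
from h import *
plan([(.796,.213,.221,95.8,36)])
im,d,p=look('wrist'); W=world(p,d); X,Y,Z=W[...,0],W[...,1],W[...,2]; hs=cv2.cvtColor(im,cv2.COLOR_RGB2HSV)
m=(hs[...,1]>150)&(hs[...,2]>110)&(Z>.215)&(Z<.245)&(X>.77)&(X<.83)&(Y>.12); blobs(W,d,m,20)
```

```text
from [ 0.7931  0.213   0.2738 95.7625]
[[36, -0.0, 1.0, 26.0, -0.0], [36, -0.0, 3.0, 53.0, -0.0]]
106 [252. 143.] c [787.4 265. ] size [11.8  9.1] ang 6.3 z 0.2227 mean [0.7862 0.2654]
517 [260. 217.] c [797.7 216.4] size [ 9.8 44.2] ang 5.7 z 0.2305 mean [0.7973 0.2155]
91 [259. 278.] c [799.8 167.3] size [12.3  9.1] ang 6.6 z 0.2305 mean [0.8011 0.1675]
```

>>> arm_command(motion=[[36,0,4,25,0],[36,0,4,48,0],[36,0,4,52,0],[36,0,4,52,0],[5,0,4,52,0]], newtons=25)

```text
time: 31.1
position: [0.7989, 0.2146, 0.2242]
tool_rot: [2.104, 2.332, 0.004]
ft_force: [0.1, -0.0, -0.6]
grip_width: 0.386
grip_force: 0.0
```

>>> arm_command(motion=[[5,0,0,0,0],[5,0,0,0,0],[5,0,0,0,0],[5,0,0,0,0],[5,0,0,0,0]])

```text
time: 31.52
position: [0.7967, 0.2144, 0.2226]
tool_rot: [-2.102, -2.33, 0.004]
ft_force: [-7.6, -0.7, 4.5]
grip_width: 0.116
grip_force: 25.0
```

Run:
```python
from h import *
s=get_state();print(s['position'],s['grip_width']*87)
# arc from current open angle th down to 0 about hinge; local coords along psi dir
r=.2468;a0=np.arctan2(.030,-.245)
g=s['position']+[0,0,.005]; H=np.array([.6587,.2074,.021]); u=np.array([.9951,.0976,0])
dx=(g-H)@u; dz=g[2]-.021; print('rel',dx,dz,np.hypot(dx,dz)); th=a0-np.arctan2(dz,dx); print('open',np.degrees(th))
ts=list(np.arange(np.degrees(th),0,-8.))+[0]; ps=[(r*np.cos(a0-np.radians(t))*1000,-r*np.sin(a0-np.radians(t))*1000) for t in ts]
for i in range(0,len(ps)-1,5):
    b=ps[i]; print([[5,0,round(q[0]-b[0]),round(q[1]-b[1]),0] for q in ps[i+1:i+6]])
```

```text
[0.79674972 0.21436446 0.22264196] 10.051385534091027
rel 0.13805300411500634 0.20664196328064718 0.24851465335802292
open 116.76496650450476
[[5, 0, -30, -17, 0], [5, 0, -62, -30, 0], [5, 0, -95, -38, 0], [5, 0, -130, -41, 0], [5, 0, -164, -40, 0]]
[[5, 0, -34, 6, 0], [5, 0, -67, 17, 0], [5, 0, -97, 32, 0], [5, 0, -126, 52, 0], [5, 0, -151, 75, 0]]
[[5, 0, -22, 26, 0], [5, 0, -40, 56, 0], [5, 0, -54, 87, 0], [5, 0, -63, 120, 0], [5, 0, -67, 141, 0]]
```

Geometry matches (radius 248.5 mm, 117°). Close along the arc.

>>> arm_command(motion=[[5,0,-30,-17,0],[5,0,-62,-30,0],[5,0,-95,-38,0],[5,0,-130,-41,0],[5,0,-164,-40,0]])

```text
time: 31.93
position: [0.6353, 0.1985, 0.2633]
tool_rot: [2.103, 2.332, 0.008]
ft_force: [0.1, 1.6, 1.6]
grip_width: 0.117
grip_force: 25.0
```

>>> arm_command(motion=[[5,0,-34,6,0],[5,0,-67,17,0],[5,0,-97,32,0],[5,0,-126,52,0],[5,0,-151,75,0]])

```text
time: 32.35
position: [0.4829, 0.1843, 0.1876]
tool_rot: [-2.1, -2.331, -0.005]
ft_force: [-1.4, 3.7, 0.6]
grip_width: 0.116
grip_force: 25.1
```

>>> arm_command(motion=[[5,0,-22,26,0],[5,0,-40,56,0],[5,0,-54,87,0],[5,0,-63,116,0],[5,0,-66,132,0]])

```text
time: 32.77
position: [0.4155, 0.1777, 0.0521]
tool_rot: [-2.099, -2.329, 0.001]
ft_force: [-6.5, 6.2, 0.8]
grip_width: 0.109
grip_force: 24.8
```

Run:
```python
from h import *
s=get_state();print(s['position'],s['grip_width']*87,s['ft_force'])
```

```text
[0.4154575  0.17770455 0.05208786] 9.492322367430194 [-6.53117384  6.22161808  0.77941105]
```

>>> arm_command(motion=[[5,0,-1,3,0],[5,0,-1,4,0],[34,0,-1,4,0],[34,0,-1,4,0],[34,0,-1,4,0]])

```text
time: 33.18
position: [0.4188, 0.1754, 0.0505]
tool_rot: [-2.105, -2.332, -0.001]
ft_force: [0.7, -0.5, 0.6]
grip_width: 0.258
grip_force: 0.0
```

>>> arm_command(motion=[[34,0,0,-20,0],[34,0,0,-55,0],[34,0,0,-95,0],[34,0,0,-135,0],[34,0,0,-175,0]])

```text
time: 33.6
position: [0.4193, 0.1746, 0.2278]
tool_rot: [-2.107, -2.331, -0.003]
ft_force: [0.7, 0.7, -0.4]
grip_width: 0.391
grip_force: 0.0
```

>>> arm_command(motion=[[34,30,0,-30,0],[34,60,0,-60,0],[34,75,0,-90,0],[34,75,0,-100,0],[34,75,0,-100,0]])

```text
time: 34.02
position: [0.4127, 0.2511, 0.3284]
tool_rot: [2.103, 2.332, 0.009]
ft_force: [0.5, -1.2, -0.0]
grip_width: 0.387
grip_force: 0.0
```

Run:
```python
from h import *
s=get_state();print(s['position'],s['time'])
im,d,p=look('scene'); im2,d2,p2=look('top')
W=world(p2,d2);X,Y,Z=W[...,0],W[...,1],W[...,2]
print('lid z',[W[v,u].round(3) for u,v in((178,207),(211,170),(200,235),(218,210))])
blobs(W,d2,(X>.555)&(X<.68)&(Z>.037)&(Z<.06)&(Y<.02)&(Y>-.24),20)
cv2.imwrite('pics/f.png',np.hstack([cv2.resize(im[120:300,130:400],(450,300)),cv2.resize(im2[150:280,130:370],(350,300),interpolation=cv2.INTER_CUBIC)])[:,:,::-1])
```

```text
[0.41265951 0.25106771 0.32844055] 34.0167
lid z [array([0.557, 0.19 , 0.063]), array([0.654, 0.105, 0.059]), array([0.484, 0.134, 0.058]), array([0.548, 0.087, 0.063])]
611 [292. 180.] c [ 624.6 -106.6] size [52.8 86.5] ang 4.2 z 0.0509 mean [ 0.6252 -0.1068]
411 [325. 181.] c [ 617.3 -196.3] size [52.8 71.4] ang 1.8 z 0.045 mean [ 0.6228 -0.1957]
406 [259. 182.] c [620.8 -20.4] size [68.9 42.2] ang 89.3 z 0.0453 mean [ 0.6215 -0.0212]
```

View pics/f.png

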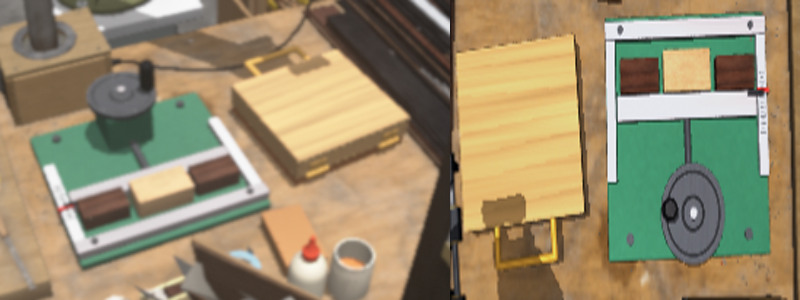

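Both views show the lid shut, the three blanks lying in the bed along the fence, and the pointer on the red clip.

```bash
python3 -c "
from bench import close_job
print(close_job())"
```

```text
the job is handed in; nothing more can be done
None
```

The job is handed in: all three blanks lie in the bed along the fence, the pointer stands on the red clip to within about 1 mm, the empty chest's lid is shut, and the plane, cork block and tape were not touched.

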